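Lever up a sagging linear axis and shim it level

TASK

The free (blue-capped) end of the linear axis sags. With the red-handled pry bar laid over the brass-topped fulcrum block, lever that end up (never lift or push the axis with the gripper itself), and while it is up slip the yellow shim squarely and centrally under its steel foot. Then let the axis down so that it rests level on the shim, lay the bar flat on the table well clear of axis and block, and leave the other things on the table where they are.

Things in the scene. Friction and masses are not known exactly. Their poses are not given: they have to be found in the camera images.
- axis_base: Fixed base of the linear axis. Origin on the table right under the middle of the axis's foot. +y runs along the axis from its free end to the pivot at y = 265 mm (height 45; grey bracket 75 mm high, black motor 100 mm high behind it); x is across the axis. Both sides of the foot (+x and -x) are open.
- beam: Heavy moving axis, 2 kg, 80 mm wide, blue end cap; origin on its pivot line, turns about x there (0.03 rad below level to 0.12 above), axes as axis_base when level. Level: underside 37.5, top 79 mm up; steel carriage to 92 mm at 130 to 210 mm from the foot. Stiff pivot: 16 to 20 N raises the free end, only 2 to 5 N holds it, so the bar's own weight holds it up once pushed right down and released.
- foot (a point): Middle of the underside of the steel foot (60 mm across the axis, 40 mm along it) under the beam. Height 0.5 mm at first, 8.5 mm when the beam is level; flat on the shim it reads about 8.
- lip (a point): Middle of the lower edge of the free end (blue cap), 55 mm out from the foot's middle, 35 mm from the foot's face; the beam overhangs freely there, so a bar tip fits 30 mm under it. Height 27.8 mm at first, 37.5 when level. When the bar is raised again the free end sinks by itself.
- fulcrum: Loose steel block 100 (x) by 36 (y) by 20 mm high with a round brass ridge along x on top (radius 8 mm, centre at height 20): ridge top 28 mm over the table. 0.6 kg. Origin at the centre of its underside. Stands ready before the free end, ridge parallel to the lip to 0.08 rad, 40 to 50 mm out from it.
- bar: Loose pry bar 200 mm long, 0.6 to 0.85 kg, tip to +x; flat underside (z = 0), origin at its middle. Red handle x -100 to -5 mm, 24 wide, 26 high; shaft to x 65, 14 wide, 10 high; flat tip x 60 to 100, 30 wide, 5 thick. Centre of mass x -31. With the tip 20 mm under the lip and the tail pressed to the table over the fulcrum, the foot stands about 15 mm up.
- bar_tip (a point): Middle of the bar's underside at its very tip (x = +100 mm of the bar).
- bar_tail (a point): Middle of the bar's underside at the end of its handle (x = -100 mm of the bar).
- shim: Loose yellow plate 140 (x) by 50 (y) by 8 mm, 0.15 kg, origin at the centre of its underside. An upright fin to hold it by stands on it at x = -70 to -35 mm, 12 mm thick in y, top 40 mm above the underside. The free part (x = -35 to +70) goes under the foot, from either side of the axis.
- shim_seat (a point): Point on the top of the shim at its x = +35 mm, the middle of the free part: belongs under the middle of the foot.
- jar: Bystander: amber jar, 60 mm diameter, 45 high. Origin at the centre of its underside.
- tape: Bystander: black tape ring, 100 mm diameter, 24 high. Origin at the centre of its underside.
- driver: Bystander: green screwdriver lying on the table.
- tray: Bystander: open blue tray 120 by 160 by 45 mm. Origin at the centre of its underside.
- iobox: Bystander: black interface box 90 by 120 by 45 mm. Origin at the centre of its underside.
Things that resemble listed ones, but are neither listed nor needed, are in the scene too. Of the things that look like the shim, the middle-sized one is meant.

How it is judged:
By the outcome, as a careful person would: the job done as asked, in the order asked, and still so for the second after the job is handed in, with the robot touching nothing.
It also fails if it takes over 72 s, if anything falls off the work surface, if the arm or the gripper's body presses on something with over 40 N, if the wrist force passes 120 N, or if a joint passes its speed limit or range.

ROBOT

A 7-joint arm with a two-finger parallel gripper is mounted at the origin on the work surface. World frame = base frame: x ahead of the robot, y to its left, z up, the work surface at z = 0. Lengths are in m, angles in rad, forces in N, time in s.
With the tool pointing down it reaches from about 0.425 to 0.925 m from the base axis. Payload 6.8 kg.
Tool frame: the origin (TCP) lies on the centre line of the jaws, within the pads' length; the fingertips stand 17 mm ahead of it and the grasp point (between the pads) lies 2 mm behind it (tips_ahead is the distance from the TCP to the fingertips, in m); x points along the fingers, z is the direction in which the jaws open and shut, and the axes are right-handed (so a half turn about x gives the same grasp; the last joint's range is limited). The gripper opens to 88 mm and grips with 3 to 60 N. Pads are 20 mm wide; open, the fingers measure 115 mm over their backs; the gripper's body (75 mm by 178 mm) begins 61 mm behind the grasp point.
Start: joints at [-1.262, 0.477, 0.022, 1.555, -0.011, 1.109, -0.083], TCP at [0.273, 0.617, 0.24] pointing down, gripper open.
Joint ranges: [-2.96, 2.96], [-0.34, 2.1], [-1.41, 1.46], [0.24, 2.44], [-1.37, 4.51], [0.17, 1.92], [-2.96, 2.96]. Speed limits (rad/s): [2.39, 2.39, 3.14, 3.14, 3.14, 3.14, 3.14].

INTERFACE

Orientations are given as a unit quaternion [w, x, y, z].
In Python, from workcell import get_obs, camera, sign_off, tips_ahead gives the robot as it stands. The module is installed in compiled form; this text tells all that it offers.
- The arm moves only by the tool carry_out, never from a script. Its argument "deltas" is a list of rows, each a list of 3 entries, a list of its own where there are three numbers: the shift along the world's x, y, z in cm, then the turn, a rotation vector about the world's x, y, z in degrees, then the opening, from 0 (shut) to 1 (fully open). In form: [[[x, y, z], [wx, wy, wz], gripper], ...]. A call has 1 to 20 rows; each row shifts and turns the commanded pose from where the row before left it; what a row does not reach is not made up. A row lasts 1/8 s, in which the tool goes at most 62.5 mm and 10.7 degrees, less where a joint would pass 70% of its speed; a pose out of reach is approached as far as the arm can. A call is refused whole if a number of a shift passes 6.25 or a number of a turn 10.7, either way. A call with a gripper value outside its range is refused whole. The fingers move at their own pace and stop on an object; "grip_force" is the grip in N (left out, the last holds). Time passes only in rows, so rows that do not move let the fingers close. It gives the time, the measured TCP pose, the force and the opening at its end, in the units of the state.
- get_obs(): the state, without advancing time (a new reading comes with each control period).
- camera(name): name is "side" or "top"; returns a dict with "image" (480x640x3 uint8, blue, green, red), "K" (3x3 intrinsics, pixels), "dist" ([k1, k2, p1, p2, k3] as OpenCV has them; the pictures are not rectified), "world_to_cam" (4x4, takes a point from world to camera coordinates). Camera axes: x right, y down, z forward; pixel columns grow to the right and rows downward; lengths in m; the calibration is good to about 2 mm. A picture is of the moment at which its call begins. There is no depth.
- sign_off(): hands the job in, once; it reports no verdict.
The state is a dict: "clock": time; "qpos": joint angles; "dq": joint speeds; "joint_efforts": joint torques, N m; "eef_pos": TCP position; "orientation": TCP orientation; "contact_force": force on the tool from outside, world axes, zero at the start; "ft_torque": the same for the moment, N m; "finger_gap": finger opening in m.
Only numpy, scipy, OpenCV 4.12 (cv2) and the standard library are available. Lean on these libraries where they do the work, as an engineer would, in place of code of your own. Each camera call takes 0.05 s, during which the arm holds its last target.

## Working session

There is one attempt and no reset: what is moved stays moved. The work goes in short steps, Python scripts to look and compute and a tool call to move; the robot and the scene stay as the last step left them, time stands still between calls to the robot, and variables do not carry over. Pictures are saved under pics/ and viewed, and the job is handed in when it is done.

Besides the shell and the picture viewer there is one more tool, called after "Emit:" as a command line: name --argument value ..., lists and objects as JSON in quotes. carry_out: Moves the arm, as the interface text tells. Its arguments: {"type":"object","properties":{"deltas":{"type":"array","items":{"type":"array"}},"grip_force":{"type":"number"}},"required":["deltas"]}

```bash
mkdir -p pics; ls; python3 - <<'E'
from workcell import *
import cv2
o=get_obs()
for k,v in o.items(): print(k,v)
print(tips_ahead)
for n in ["side","top"]:
    c=camera(n); cv2.imwrite(f"pics/{n}0.png",c["image"]); print(n,c["K"],c["dist"],c["world_to_cam"])
E
```

```text
pics
clock 0.0
qpos [-1.26210195  0.47780635  0.02233622  1.55641765 -0.0114871   1.10928597
 -0.08312172]
dq [-2.39038757e-03  4.82322336e-04  1.52856667e-03  1.05828643e-03
 -4.03885890e-04  9.28336207e-05 -8.52563759e-04]
joint_efforts [ 5.94183020e-04 -5.82868052e+01  1.53499838e+00 -2.72593921e+01
 -5.43265510e-02  1.68972602e-02  1.46968582e-04]
eef_pos [0.27304845 0.61670084 0.23869171]
orientation [ 0.59212499 -0.38612466  0.59312684  0.38535217]
contact_force [ 0.83578426  0.57055156 -0.18444192]
ft_torque [-0.03669903 -0.05362281 -0.00258562]
finger_gap 0.08777972350463026
0.017
side [[463.76152752   0.         319.67463488]
 [  0.         463.76152752 243.64017593]
 [  0.           0.           1.        ]] [-0.06701632  0.          0.          0.          0.        ] [[ 9.62112292e-01 -2.72651782e-01 -9.71083678e-04 -5.03888448e-01]
 [-2.10508935e-01 -7.40554537e-01 -6.38173148e-01  1.22449823e-01]
 [ 1.73279906e-01  6.14198652e-01 -7.69892259e-01  1.20928861e+00]
 [ 0.00000000e+00  0.00000000e+00  0.00000000e+00  1.00000000e+00]]
top [[577.60475382   0.         319.25549203]
 [  0.         577.60475382 231.4645642 ]
 [  0.           0.           1.        ]] [-0.12987415  0.          0.          0.          0.        ] [[-0.00673468 -0.99996946  0.00396484 -0.01755045]
 [-0.99627426  0.00636878 -0.086006    0.50023789]
 [ 0.08597812 -0.00452929 -0.99628673  1.61995706]
 [ 0.          0.          0.          1.        ]]
```

View pics/side0.png

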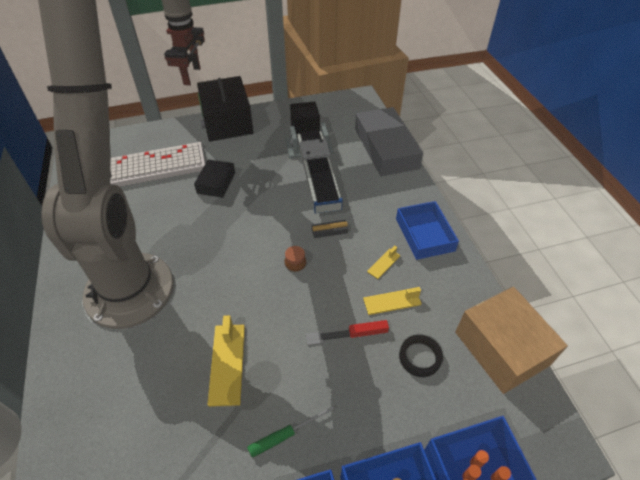

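View pics/top0.png

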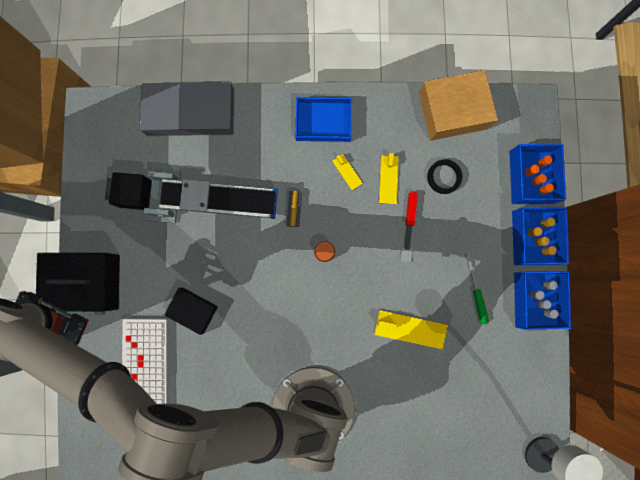

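The side view shows the arm, and the axis with its blue cap at about (328,208). The fulcrum is at (330,228), the middle-sized yellow plate at (393,300) and the bar at (355,330). In the top view the cap is at (275,202), the fulcrum at (293,208), the middle shim at (389,178) with its fin end up, and the bar at (410,225) with its tip down.

```bash
cat > h.py <<'E'
from workcell import *
import cv2, numpy as np
def ray(c,px):
    p=cv2.undistortPoints(np.array(px,float).reshape(-1,1,2),c["K"],np.array(c["dist"])).reshape(-1,2)
    T=c["world_to_cam"];R=T[:3,:3];t=T[:3,3]
    d=np.c_[p,np.ones(len(p))]@R
    return -R.T@t,d
def plane(c,px,z):
    o,d=ray(c,px); return o+d*((z-o[2])/d[:,2])[:,None]
def proj(c,P):
    T=c["world_to_cam"]
    return cv2.projectPoints(np.array(P,float).reshape(-1,3),cv2.Rodrigues(T[:3,:3])[0],T[:3,3],c["K"],np.array(c["dist"]))[0].reshape(-1,2)
def tri(c1,p1,c2,p2):
    o1,d1=ray(c1,p1);o2,d2=ray(c2,p2);d1=d1[0];d2=d2[0]
    s=np.linalg.lstsq(np.c_[d1,-d2],o2-o1,rcond=None)[0]
    a=o1+s[0]*d1;b=o2+s[1]*d2
    return (a+b)/2,np.linalg.norm(a-b)
def crop(im,x0,y0,x1,y1,f,name):
    cv2.imwrite("pics/"+name,cv2.resize(im[y0:y1,x0:x1],None,fx=f,fy=f,interpolation=cv2.INTER_CUBIC))
E
python3 - <<'E'
from h import *
t=cv2.imread("pics/top0.png");s=cv2.imread("pics/side0.png")
crop(t,100,150,300,270,4,"t_ax.png")
crop(t,270,140,470,270,4,"t_b.png")
crop(s,270,130,400,250,6,"s_ax.png")
crop(s,290,240,440,350,5,"s_b.png")
E
```

```text
(no output)
```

View pics/t_ax.png

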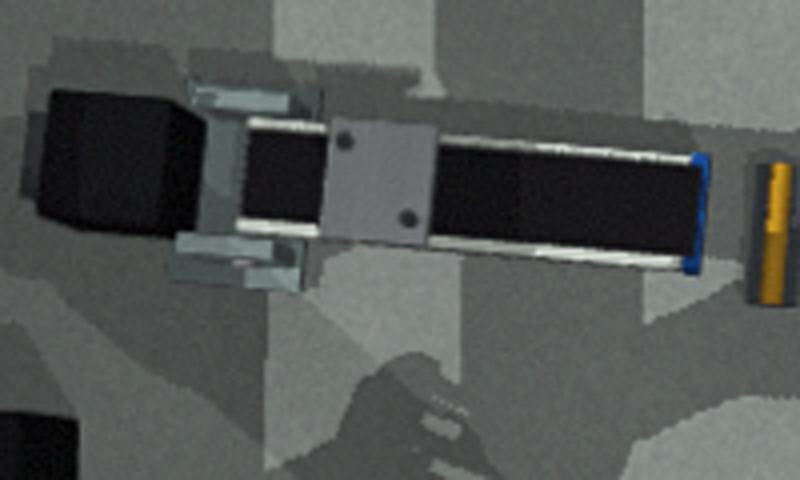

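View pics/t_b.png

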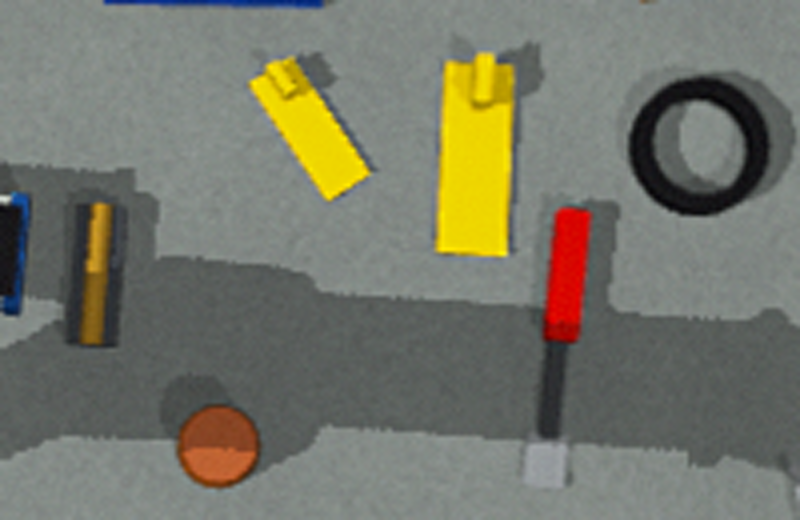

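View pics/s_ax.png

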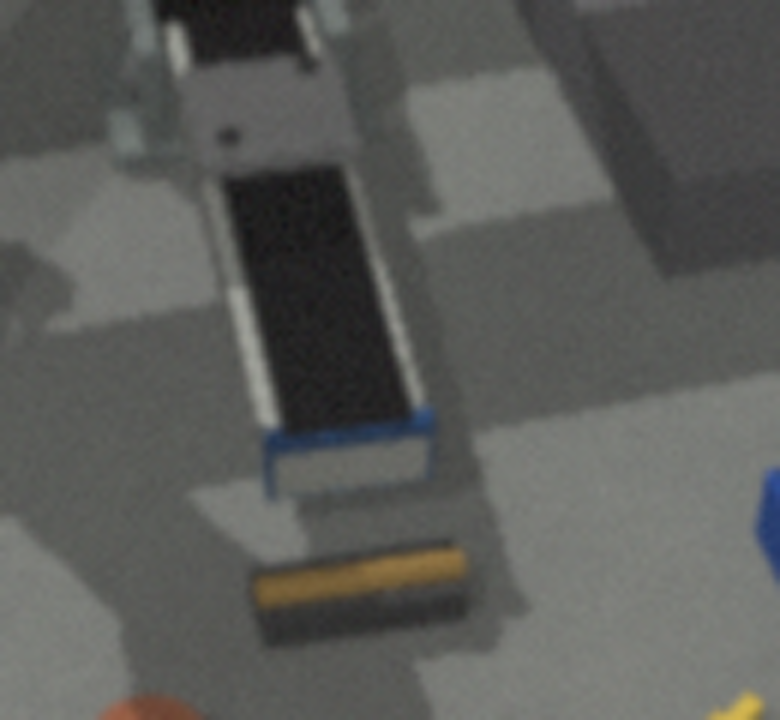

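View pics/s_b.png

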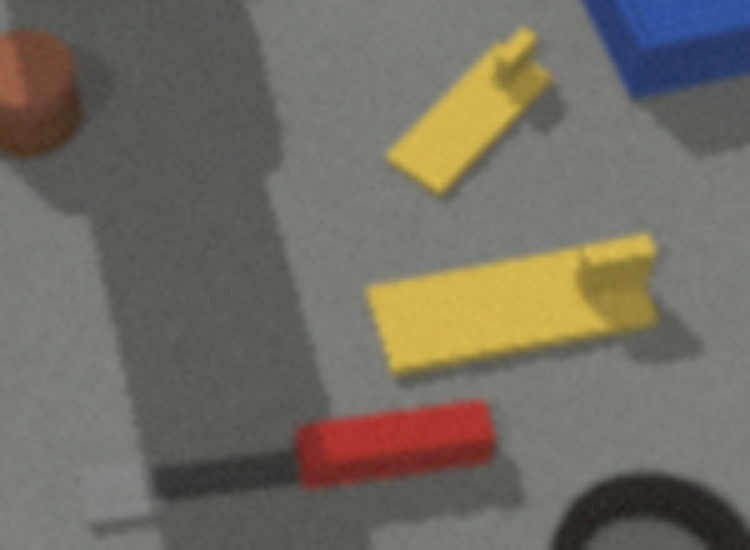

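```bash
python3 - <<'E'
from h import *
import pickle
np.set_printoptions(precision=4,suppress=True)
c=camera("top");s=camera("side")
for k in (c,s): k["image"]=None
pickle.dump((c,s),open("cams.pkl","wb"))
T=lambda a,ox,oy,f:np.array(a,float)/f+[ox,oy]
def show(n,P): print(n,P.tolist() if 0 else np.round(P*1000,1)[:,:2].tolist())
tb=lambda a:T(a,270,140,4); ta=lambda a:T(a,100,150,4)
sb=lambda a:T(a,290,240,5); sa=lambda a:T(a,270,130,6)
show("shim top",plane(c,tb([(437,252),(508,256),(516,66),(446,62)]),.008))
show("shim side",plane(s,sb([(367,287),(395,373)]),.008))
show("fin top",plane(c,tb([(476,53),(495,54),(494,104),(474,103)]),.04))
show("handle top",plane(c,tb([(556,208),(590,210),(579,325),(547,322)]),.026))
show("tip top",plane(c,tb([(527,442),(567,446),(563,487),(524,484)]),.005))
show("handle side",plane(s,sb([(298,428),(318,455),(492,432),(485,402)]),.026))
show("tip side",plane(s,sb([(82,480),(92,524),(152,514)]),.005))
show("ridge top",plane(c,ta([(770,162),(790,162),(784,304),(762,304)]),.026))
show("fulc block top",plane(c,ta([(757,162),(748,304)]),.020))
show("fulc (tb)",plane(c,tb([(79,204),(126,206),(117,347),(66,344)]),.020))
show("ridge side",plane(s,sa([(253,578),(462,548),(466,568),(260,604)]),.026))
show("cap top 69.4",plane(c,ta([(711,154),(700,270)]),.0694))
show("cap side",plane(s,sa([(266,432),(433,411)]),.0694))
show("cap side lip",plane(s,sa([(270,498),(430,473)]),.0278))
show("beam edges z74",plane(c,ta([(440,135),(690,155),(430,247),(685,268)]),.074))
show("jar",plane(c,tb([(218,405),(218,486),(178,446),(260,446)]),.045))
show("tape",plane(c,tb([(698,76),(698,214),(629,145),(769,145)]),.024))
g=plane(s,[(329,197)],.09)
for a,b in [((711,154),(433,411)),((700,270),(266,432))]:
    print(tri(c,ta([a]),s,sa([b])))
E
```

```text
shim top [[582.6, -194.5], [579.4, -245.9], [719.0, -254.7], [722.1, -203.6]]
shim side [[585.2, -193.7], [581.9, -245.7]]
fin top [[721.5, -221.5], [720.8, -235.1], [684.5, -233.6], [685.2, -219.3]]
handle top [[611.5, -278.6], [610.0, -303.1], [527.2, -293.2], [529.5, -270.3]]
tip top [[445.2, -257.5], [442.0, -286.4], [412.6, -282.9], [415.0, -254.8]]
handle side [[521.6, -271.5], [526.2, -288.1], [610.7, -299.4], [613.4, -283.0]]
tip side [[416.9, -259.1], [415.5, -283.2], [444.5, -285.9]]
ridge top [[617.6, 54.8], [617.5, 40.5], [515.7, 45.1], [515.8, 60.7]]
fulc block top [[618.6, 64.3], [516.5, 70.9]]
fulc (tb) [[617.1, 62.9], [615.4, 29.2], [514.1, 36.0], [516.5, 72.3]]
ridge side [[519.1, 61.8], [620.2, 53.0], [618.1, 40.3], [518.0, 45.1]]
cap top 69.4 [[616.6, 94.0], [535.5, 101.5]]
cap side [[539.8, 112.0], [620.2, 103.8]]
cap side lip [[540.3, 108.1], [619.9, 102.9]]
beam edges z74 [[630.9, 282.7], [615.3, 108.2], [552.4, 288.7], [536.5, 111.6]]
jar [[470.5, -35.2], [413.9, -34.8], [442.0, -7.1], [441.6, -64.3]]
tape [[708.2, -384.9], [607.2, -381.8], [657.5, -333.0], [657.5, -435.4]]
(array([0.6155, 0.093 , 0.0808]), np.float64(0.001544186071654276))
(array([0.5354, 0.1005, 0.0815]), np.float64(0.0024865928561023662))
```

```bash
python3 - <<'E'
from h import *
import pickle
np.set_printoptions(precision=1,suppress=True)
c,s=pickle.load(open("cams.pkl","rb"))
t=cv2.imread("pics/top0.png");si=cv2.imread("pics/side0.png")
T=lambda a,ox,oy,f:np.array(a,float)/f+[ox,oy]
ta=lambda a:T(a,100,150,4);sa=lambda a:T(a,270,130,6)
print(plane(c,ta([(711,154),(698,273)]),.0278)*1000)
print(plane(c,ta([(693,154),(684,270)]),.0694)*1000)
# cameras positions
for k in (c,s): print(ray(k,[(0,0)])[0]*1000)
# blue mask rows in top
h=cv2.cvtColor(t,cv2.COLOR_BGR2HSV)
m=cv2.inRange(h,(105,120,40),(130,255,255))
for r in range(188,219):
    x=np.where(m[r,262:285])[0]+262
    if len(x): print(r,x.min(),x.max(),plane(c,[(x.max()+.5,r)],.0278)[0]*1000,plane(c,[(x.min()-.5,r)],.0694)[0]*1000)
E
```

```text
[[623.3  96.8  27.8]
 [538.  106.   27.8]]
[[616.7 106.5  69.4]
 [535.6 112.6  69.4]]
[ 359.   -13.4 1657. ]
[ 301.  -789.4 1008.7]
188 274 275 [624.8 103.2  27.8] [618.1 105.8  69.4]
189 273 276 [621.9 100.3  27.8] [615.3 108.6  69.4]
190 273 276 [619.  100.3  27.8] [612.5 108.6  69.4]
191 273 276 [616.2 100.3  27.8] [609.7 108.6  69.4]
192 275 276 [613.3 100.3  27.8] [606.8 103.   69.4]
193 275 276 [610.4 100.3  27.8] [604.  103.   69.4]
194 275 276 [607.5 100.3  27.8] [601.2 103.   69.4]
195 275 276 [604.6 100.3  27.8] [598.4 103.   69.4]
196 275 276 [601.8 100.3  27.8] [595.6 103.   69.4]
197 275 276 [598.9 100.3  27.8] [592.8 103.   69.4]
198 275 276 [596.  100.3  27.8] [590.  103.   69.4]
199 274 276 [593.1 100.3  27.8] [587.2 105.7  69.4]
200 274 275 [590.3 103.2  27.8] [584.4 105.7  69.4]
201 274 275 [587.4 103.2  27.8] [581.6 105.7  69.4]
202 275 275 [584.5 103.2  27.8] [578.8 103.   69.4]
203 274 275 [581.7 103.2  27.8] [576.  105.7  69.4]
204 274 275 [578.8 103.1  27.8] [573.2 105.7  69.4]
205 274 275 [575.9 103.1  27.8] [570.4 105.7  69.4]
206 274 275 [573.1 103.1  27.8] [567.6 105.7  69.4]
207 274 275 [570.2 103.1  27.8] [564.8 105.7  69.4]
208 274 275 [567.3 103.1  27.8] [562.  105.7  69.4]
209 274 275 [564.5 103.1  27.8] [559.3 105.7  69.4]
210 273 275 [561.6 103.1  27.8] [556.5 108.5  69.4]
211 273 275 [558.7 103.1  27.8] [553.7 108.5  69.4]
212 273 274 [555.9 106.   27.8] [550.9 108.5  69.4]
213 273 274 [553.  106.   27.8] [548.1 108.5  69.4]
214 271 274 [550.2 106.   27.8] [545.4 114.   69.4]
215 271 274 [547.3 106.   27.8] [542.6 114.   69.4]
216 271 274 [544.5 106.   27.8] [539.8 114.   69.4]
217 271 274 [541.6 106.   27.8] [537.  114.   69.4]
218 272 273 [538.8 108.8  27.8] [534.2 111.2  69.4]
```

```bash
python3 - <<'E'
from h import *
import pickle
from scipy.spatial.transform import Rotation as R
np.set_printoptions(precision=2,suppress=True)
c,s=pickle.load(open("cams.pkl","rb"))
T=lambda a,ox,oy,f:np.array(a,float)/f+[ox,oy]
ta=lambda a:T(a,100,150,4);sa=lambda a:T(a,270,130,6)
print("carr front top",plane(c,ta([(437,125),(430,245)]),.088)*1000)
print("carr rear top",plane(c,ta([(331,119),(320,237)]),.090)*1000)
print("carr front side",plane(s,sa([(205,178),(357,158)]),.088)*1000)
o=get_obs();q=o["orientation"]
print(R.from_quat([q[1],q[2],q[3],q[0]]).as_matrix(),o["clock"])
# grey box: top corner tri
for a,b in [((233,83),(421,160)),((232,134),(397,172)),((141,130),(356,122))]:
    print(tri(c,[a],s,[b]))
E
```

```text
carr front top [[635.48 282.26  88.  ]
 [552.07 286.05  88.  ]]
carr rear top [[640.15 355.97  90.  ]
 [558.   362.18  90.  ]]
carr front side [[553.34 277.2   88.  ]
 [631.94 271.11  88.  ]]
[[-0.   -0.91  0.4 ]
 [-0.    0.4   0.91]
 [-1.   -0.   -0.  ]] 0.2
(array([0.93, 0.23, 0.04]), np.float64(0.006656178481906505))
(array([0.81, 0.22, 0.02]), np.float64(0.055778554974258876))
(array([0.8 , 0.5 , 0.02]), np.float64(0.002199577446591812))
```

```bash
python3 - <<'E'
from h import *
t=cv2.imread("pics/top0.png");s=cv2.imread("pics/side0.png")
a=cv2.resize(t[70:230,120:320],None,fx=4,fy=4);cv2.imwrite("pics/a.png",a[:600])
crop(s,330,90,460,200,6,"b.png")
E
```

```text
(no output)
```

View pics/b.png

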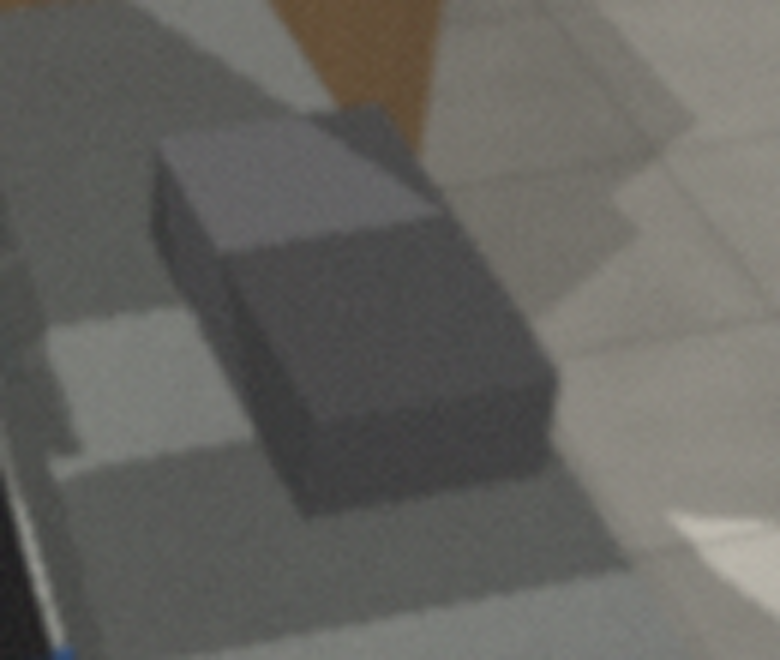

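```bash
python3 - <<'E'
from h import *
import pickle
np.set_printoptions(precision=1,suppress=True)
c,s=pickle.load(open("cams.pkl","rb"))
T=lambda a,ox,oy,f:np.array(a,float)/f+[ox,oy]
ta=lambda a:T(a,100,150,4);sa=lambda a:T(a,270,130,6)
for a,b in [((711,155),(430,473)),((698,273),(270,498)),((693,154),(433,411)),((684,270),(266,432))]:
    p,e=tri(c,ta([a]),s,sa([b]));print(p*1000,e*1000)
for x,n in (((577,101,.0278)),"x"),: pass
# hypothesis check: project predicted features
u=np.array([.0892,.996]);v=np.array([.996,-.0892])
for ly in (98,101,104):
    L=np.array([575.3+.09*(ly-103)+2,ly])
    f=lambda a,x,z:np.r_[(L+u*a+v*x)/1000,z/1000]
    P=[f(0,-40,27.8),f(0,40,27.8),f(-1,-40,69.3),f(-1,40,69.3),f(185,-40,88),f(185,40,88)]
    print(ly,((proj(c,P)-[100,150])*4).tolist()); print(((proj(s,P)-[270,130])*6).tolist())
print(plane(s,[(381,176)],0)*1000)
E
```

```text
[619.6  96.6  34.6] 3.787808347033288
[538.7 105.6  30.6] 1.863597799528773
[619.  106.3  66.9] 3.8977567992736617
[537.7 112.3  69.2] 4.166734438542401
98 [[704.1965637453327, 274.3926815145014], [714.2631695356577, 163.20961843891382], [701.4067925694178, 268.02066727180295], [711.7527798135213, 154.01448820668645], [430.340376589598, 242.91412798715373], [442.0847658747289, 128.2217522601278]]
[[267.10049581045155, 508.81397529456177], [428.93753869592456, 486.4349634707836], [266.6464896279217, 449.958683758259], [432.4418732548165, 427.4720289395525], [201.0678381307946, 167.3229563363201], [355.108088231425, 148.37505286687724]]
101 [[699.973460091197, 274.0427056005991], [710.059388724078, 162.86600436856247], [697.0747531121549, 267.6619647449734], [707.4412444918742, 153.66257149235958], [426.0164380338099, 242.55894916675413], [437.7805840540352, 127.88016829205435]]
[[265.99011956874665, 504.34769324031436], [427.60738916402727, 482.03187439122155], [265.50960192039815, 445.4691510949626], [431.07362273986996, 423.0476535127924], [200.1057135739029, 163.5582483477217], [353.94276557053615, 144.660645181002]]
104 [[695.7508781511597, 273.6928056608241], [705.8561152082798, 162.52256236252174], [692.7432717321622, 267.30334859871687], [703.1302515624795, 153.31084478972707], [421.6938439621954, 242.20392559781897], [433.47772048535194, 127.53884567273963]]
[[264.8829015457334, 499.89413231285135], [426.2809300487827, 477.64123139598905], [264.376037577568, 440.99278238515313], [429.7092735941201, 418.6361495580625], [199.14625000064314, 159.8039886489895], [352.78059403134137, 140.9564731215208]]
[[795.3 233.6   0. ]]
```

```bash
python3 - <<'E'
from h import *
t=cv2.imread("pics/top0.png");s=cv2.imread("pics/side0.png")
crop(t,240,180,310,230,11,"c1.png")
crop(s,300,190,360,245,12,"c2.png")
E
```

```text
(no output)
```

View pics/c1.png

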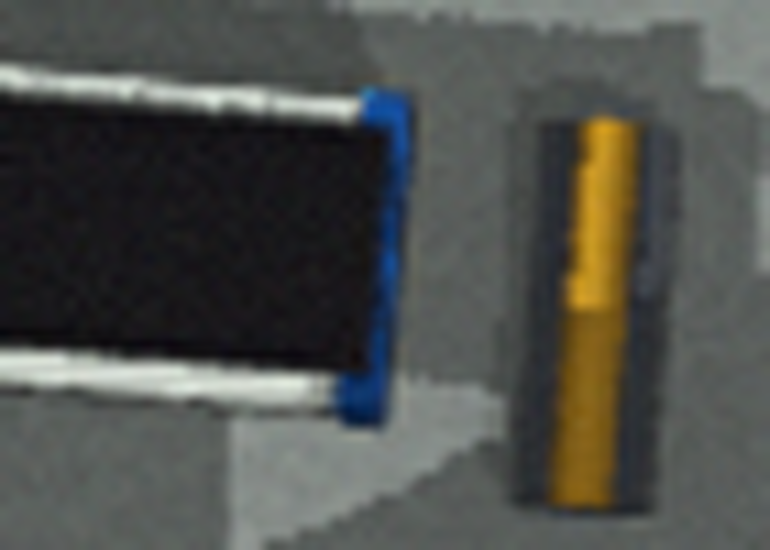

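View pics/c2.png

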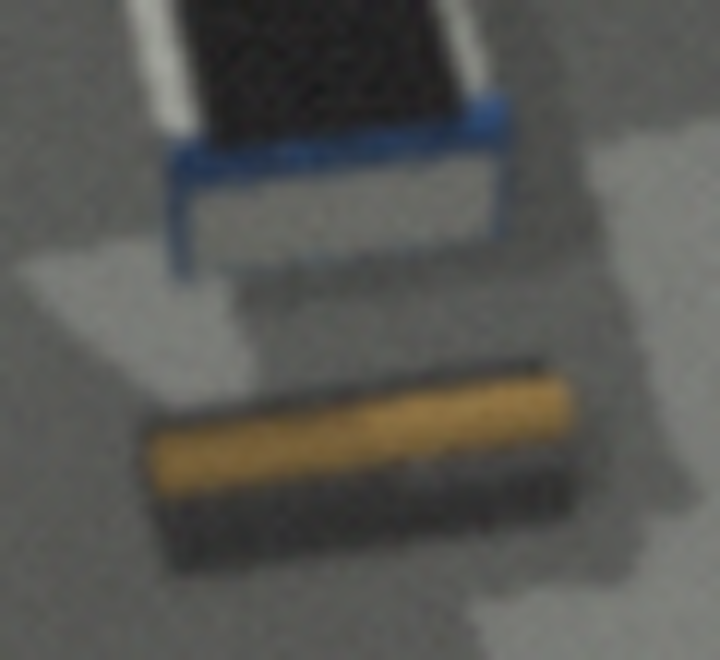

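The cap's lower edge fits a lip middle of about (578, 101) mm in both views. Side view corners are (315,213) and (342,210), top view corners are (277,188) and (275,218). Next I move to above the bar handle.

Emit:
carry_out --deltas '[[[2.5,-4.7,-0.4],[0,0,4.4],1],[[2.5,-4.7,-0.4],[0,0,4.4],1],[[2.5,-4.7,-0.4],[0,0,4.4],1],[[2.5,-4.7,-0.4],[0,0,4.4],1],[[2.5,-4.7,-0.4],[0,0,0],1],[[2.5,-4.7,-0.4],[0,0,0],1],[[2.5,-4.7,-0.4],[0,0,0],1],[[2.5,-4.7,-0.4],[0,0,0],1],[[2.5,-4.7,-0.4],[0,0,0],1],[[2.5,-4.7,-0.4],[0,0,0],1],[[0.4,-4.8,-0.5],[0,0,0],1],[[0.4,-4.8,-0.5],[0,0,0],1],[[0.4,-4.8,-0.5],[0,0,0],1],[[0.4,-4.8,-0.5],[0,0,0],1],[[0.4,-4.8,-0.5],[0,0,0],1],[[0.4,-4.8,-0.5],[0,0,0],1],[[0.4,-4.8,-0.5],[0,0,0],1],[[0.4,-4.8,-0.5],[0,0,0],1],[[0.4,-4.8,-0.5],[0,0,0],1],[[0,0,0],[0,0,0],1]]'

```text
clock: 2.7
eef_pos: [0.5578, -0.2897, 0.1542]
orientation: [0.527, -0.471, 0.529, 0.47]
contact_force: [0.1, 0.4, -0.3]
finger_gap: 0.0878
```

Emit:
carry_out --deltas '[[[0.5,0.4,-4],[0,0,0.5],1],[[0,0,-4],[0,0,0],1],[[0,0,-3],[0,0,0],1],[[0,0,-1.5],[0,0,0],1],[[0,0,-0.7],[0,0,0],1],[[0,0,0],[0,0,0],0],[[0,0,0],[0,0,0],0],[[0,0,0],[0,0,0],0],[[0,0,0],[0,0,0],0],[[0,0,0],[0,0,0],0],[[0,0,0],[0,0,0],0]]' --grip_force 60

```text
clock: 4.08
eef_pos: [0.5643, -0.2811, 0.0227]
orientation: [0.525, -0.474, 0.525, 0.474]
contact_force: [0.6, -2.7, -1.4]
finger_gap: 0.0316
```

Emit:
carry_out --deltas '[[[0,0,0],[0,0,0],0],[[0,0,0],[0,0,0],0]]'

```text
clock: 4.32
eef_pos: [0.5642, -0.2817, 0.0227]
orientation: [0.524, -0.474, 0.525, 0.474]
contact_force: [0.1, -3.0, -0.8]
finger_gap: 0.0237
```

```bash
python3 - <<'E'
from h import *
c=camera("top");s=camera("side")
cv2.imwrite("pics/t1.png",c["image"]);crop(s["image"],290,200,450,350,4,"s1.png")
o=get_obs();print(o["eef_pos"],o["contact_force"],o["finger_gap"],o["qpos"])
E
```

```text
[ 0.56420405 -0.28150745  0.02275432] [ 0.58693075 -3.95324047 -1.75993153] 0.023847005706108794 [ 0.20646546  0.67892895  0.2159257   1.81987771 -0.21851556  0.66542247
  2.01795687]
```

View pics/s1.png

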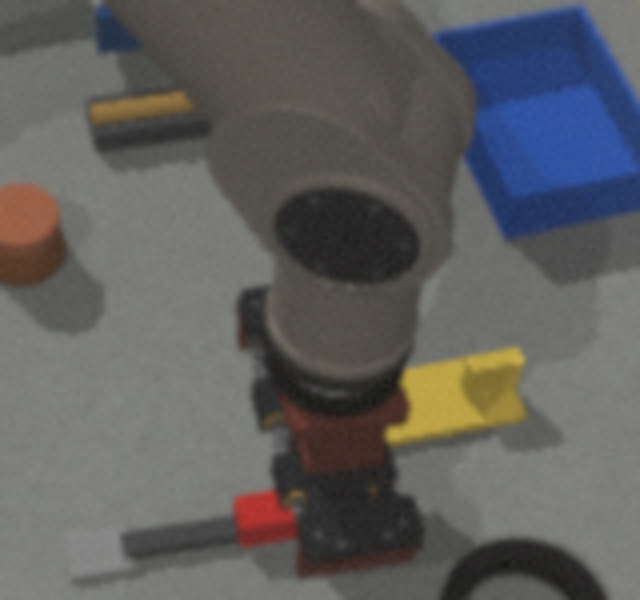

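The fingers hold the red handle (gap 24 mm) and the bar is still flat in the side view, with its tip at about (308,338). Lift, turn and pitch the tip down.

Emit:
carry_out --deltas '[[[0,0,2],[0,0,0],0],[[0,0,4],[0,0,0],0],[[0,0,4],[0,0,0],0],[[0,2.3,3],[0,0,-8.9],0],[[0,2.3,0],[0,0,-8.9],0],[[0,2.3,0],[0,0,-8.9],0],[[0,2.3,0],[0,0,-8.9],0],[[0,2.3,0],[0,0,-8.9],0],[[0,2.3,0],[0,0,-8.9],0],[[0,2.3,0],[0,0,-8.9],0],[[0,2.3,0],[0,0,-8.9],0],[[0,2.3,0],[0,0,-8.9],0],[[0,2.3,0],[0,0,-8.9],0],[[0,0,0],[-7.1,0.6,0],0],[[0,0,0],[-7.1,0.6,0],0],[[0,0,0],[0,0,0],0]]'

```text
clock: 6.42
eef_pos: [0.5638, -0.046, 0.1518]
orientation: [0.697, -0.06, 0.706, -0.114]
contact_force: [-0.5, 0.2, -5.8]
finger_gap: 0.0235
```

```bash
cat >> h.py <<'E'
from scipy.spatial.transform import Rotation as R
def tool():
    o=get_obs();q=o["orientation"];M=R.from_quat([q[1],q[2],q[3],q[0]]).as_matrix()
    print("t",round(o["clock"],2),"p",np.round(o["eef_pos"]*1000,1),"x",np.round(M[:,0],3),"z",np.round(M[:,2],3),"F",np.round(o["contact_force"],1),"gap",round(o["finger_gap"],4))
    return o,M
E
python3 - <<'E'
from h import *
tool()
c=camera("top");s=camera("side")
crop(c["image"],220,130,420,270,4,"t2.png");crop(s["image"],250,150,410,300,4,"s2.png")
E
```

```text
t 6.42 p [563.8 -46.  151.8] x [-0.022 -0.243 -0.97 ] z [ 0.997 -0.077 -0.003] F [-0.5  0.2 -5.8] gap 0.0235
```

View pics/s2.png

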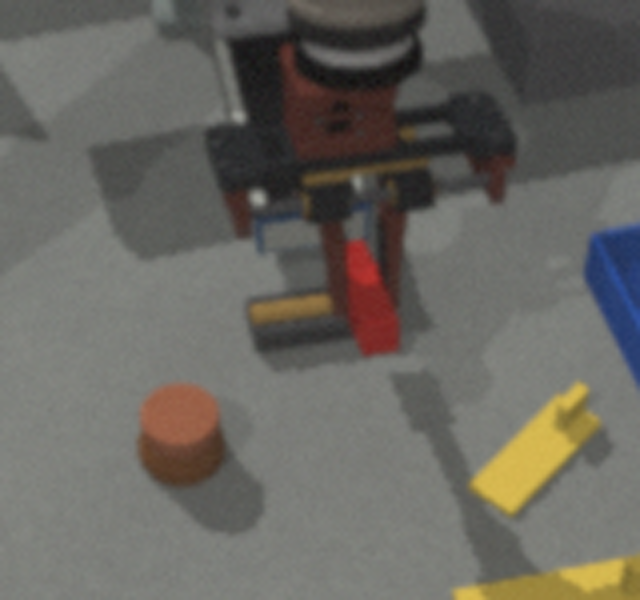

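View pics/t2.png

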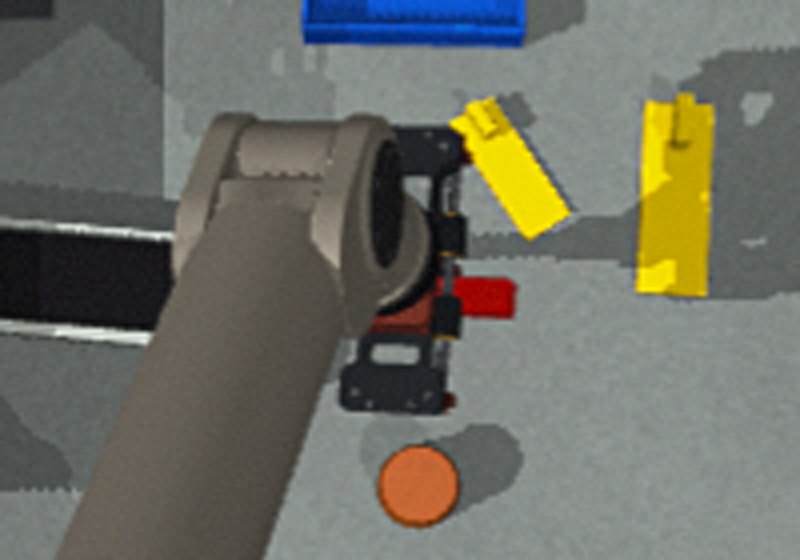

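```bash
python3 - <<'E'
from h import *
import pickle
c,s=pickle.load(open("cams.pkl","rb"))
o,M=tool()
n=-M[:,0];w=M[:,2];u=np.cross(n,w); print(u)
if u[1]<0:u=-u
p=o["eef_pos"]
for n_,x,y,z in [("tailtopL",-100,-12,26),("tailtopR",-100,12,26),("tailbotR",-100,12,0),("tailbotL",-100,-12,0),("fronttopL",-5,-12,26),("fronttopR",-5,12,26),("tip",100,0,0)]:
    P=p+u*(x+51.5)/1000+w*y/1000+n*(z-22.7)/1000
    print(n_,(P*1000).round(1),((proj(s,P)-[250,150])*4).round(0),((proj(c,P)-[220,130])*4).round(0))
E
```

```text
t 6.53 p [563.6 -50.2 152.7] x [-0.022 -0.243 -0.97 ] z [ 0.997 -0.083 -0.001] F [-0.3  0.1 -6.5] gap 0.0236
[ 0.08012631  0.96658505 -0.24350176]
tailtopL [547.8 -95.3 167.7] [[360. 326.]] [[512. 313.]]
tailtopR [571.8 -97.2 167.7] [[399. 320.]] [[515. 276.]]
tailbotR [ 571.2 -103.6  142.5] [[399. 355.]] [[522. 282.]]
tailbotL [ 547.3 -101.6  142.5] [[361. 361.]] [[519. 318.]]
fronttopL [555.4  -3.4 144.6] [[327. 244.]] [[371. 306.]]
fronttopR [579.4  -5.4 144.5] [[364. 238.]] [[374. 270.]]
tip [575.3  90.8  93.8] [[314. 194.]] [[233. 288.]]
```

Emit:
carry_out --deltas '[[[0.2,0.3,-3.5],[0,0,-0.3],0],[[0,0,-2.5],[0,0,0],0],[[0,0,-1.3],[0,0,0],0],[[0,0,0],[0,0,0],0],[[0,0,0],[0,0,0],0]]'

```text
clock: 7.15
eef_pos: [0.5669, -0.0484, 0.0807]
orientation: [0.698, -0.056, 0.704, -0.119]
contact_force: [-0.8, -1.0, -5.5]
finger_gap: 0.0235
```

```bash
python3 - <<'E'
from h import *
tool()
c=camera("top");s=camera("side")
crop(c["image"],220,130,420,270,4,"t3.png");crop(s["image"],290,180,370,250,8,"s3.png")
E
```

```text
t 7.15 p [566.9 -48.4  80.7] x [-0.021 -0.245 -0.969] z [ 0.996 -0.09   0.001] F [-0.8 -1.  -5.5] gap 0.0235
```

View pics/s3.png

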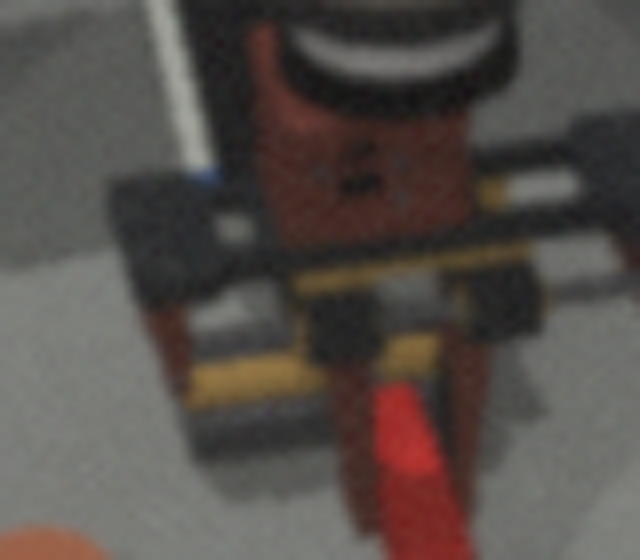

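Emit:
carry_out --deltas '[[[0.05,0.7,-0.2],[0,0,0],0],[[0.05,0.7,-0.2],[0,0,0],0],[[0.05,0.7,-0.15],[0,0,0],0],[[0.05,0.8,-0.15],[0,0,0],0],[[0,0,0],[0,0,0],0],[[0,0,0],[0,0,0],0]]'

```text
clock: 8.0
eef_pos: [0.5682, -0.019, 0.0727]
orientation: [0.697, -0.057, 0.705, -0.119]
contact_force: [0.6, 0.2, -5.9]
finger_gap: 0.0235
```

```bash
python3 - <<'E'
from h import *
tool()
E
```

```text
t 8.0 p [568.2 -19.   72.7] x [-0.022 -0.246 -0.969] z [ 0.996 -0.089 -0.   ] F [ 0.6  0.2 -5.9] gap 0.0235
```

```bash
python3 - <<'E'
import numpy as np
p=None
for deg in (-14.2,-9,-4,1,6,9,12.4):
    f=np.radians(deg); b=29-(deg+14.2)/26.6
    C=np.array([-51-8*np.sin(f),20+8*np.cos(f)])
    u=np.array([np.cos(f),np.sin(f)]);n=np.array([-np.sin(f),np.cos(f)])
    T=C+(-51.5-b)*u+22.7*n; tip=C+(100-b)*u
    print(deg,T.round(1),tip.round(1),None if p is None else (T-p).round(1)); p=T
E
```

```text
-14.2 [-121.5   69.5] [19.8 10.3] None
-9 [-125.5   62.9] [20.6 16.8] [-4.  -6.6]
-4 [-128.8   56.2] [20.8 23. ] [-3.3 -6.7]
1 [-131.5   49.3] [20.4 29.2] [-2.7 -6.9]
6 [-133.5   42.2] [19.5 35.5] [-2.1 -7.1]
9 [-134.5   37.9] [18.7 39.1] [-0.9 -4.3]
12.4 [-135.2   32.9] [17.6 43.3] [-0.8 -5. ]
```

Emit:
carry_out --deltas '[[[0,0,-0.3],[0,0,0],0],[[-0.04,-0.4,-0.66],[5.2,-0.5,0],0],[[0,0,0],[0,0,0],0],[[-0.03,-0.33,-0.67],[5,-0.4,0],0],[[0,0,0],[0,0,0],0],[[-0.02,-0.14,-0.35],[2.5,-0.2,0],0],[[-0.01,-0.13,-0.34],[2.5,-0.2,0],0],[[0,0,0],[0,0,0],0]]'

```text
clock: 9.0
eef_pos: [0.5673, -0.029, 0.0496]
orientation: [0.706, 0.037, 0.707, -0.026]
contact_force: [-1.9, -0.3, -1.0]
finger_gap: 0.024
```

```bash
python3 - <<'E'
from h import *
tool()
c=camera("top");s=camera("side")
crop(c["image"],220,130,420,270,4,"t4.png");crop(s["image"],290,180,370,250,8,"s4.png")
E
```

```text
t 9.0 p [567.3 -29.   49.6] x [ 0.     0.016 -1.   ] z [ 0.996 -0.089 -0.001] F [-1.9 -0.3 -1. ] gap 0.024
```

View pics/s4.png

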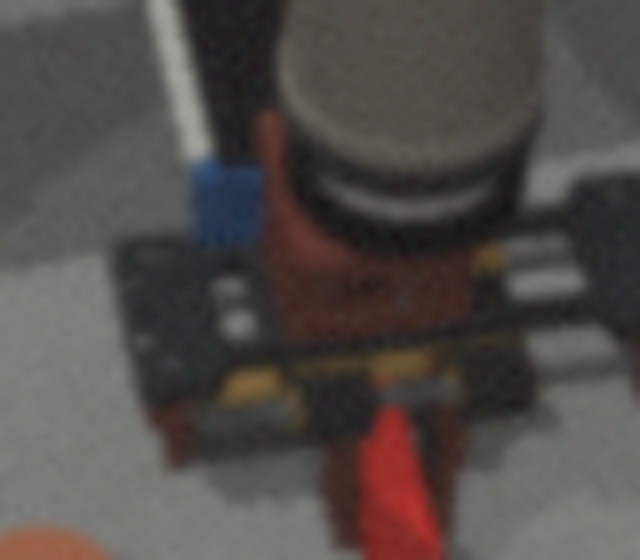

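Emit:
carry_out --deltas '[[[-0.01,-0.1,-0.35],[2.5,-0.2,0],0],[[-0.01,-0.1,-0.35],[2.5,-0.2,0],0],[[0,0,0],[0,0,0],0],[[-0.01,-0.1,-0.4],[3,-0.3,0],0],[[0,0,0],[0,0,0],0],[[-0.01,-0.1,-0.5],[3.4,-0.3,0],0],[[0,0,0],[0,0,0],0]]'

```text
clock: 9.98
eef_pos: [0.5665, -0.0358, 0.0331]
orientation: [0.705, 0.107, 0.699, 0.043]
contact_force: [-2.6, -8.0, 1.6]
finger_gap: 0.0237
```

```bash
python3 - <<'E'
from h import *
tool()
c=camera("top");s=camera("side")
crop(c["image"],220,130,420,270,4,"t5.png");crop(s["image"],290,180,370,250,8,"s5.png")
E
```

```text
t 9.97 p [566.5 -35.8  33.1] x [ 0.018  0.21  -0.977] z [ 0.996 -0.091 -0.001] F [-2.6 -8.   1.6] gap 0.0237
```

View pics/s5.png

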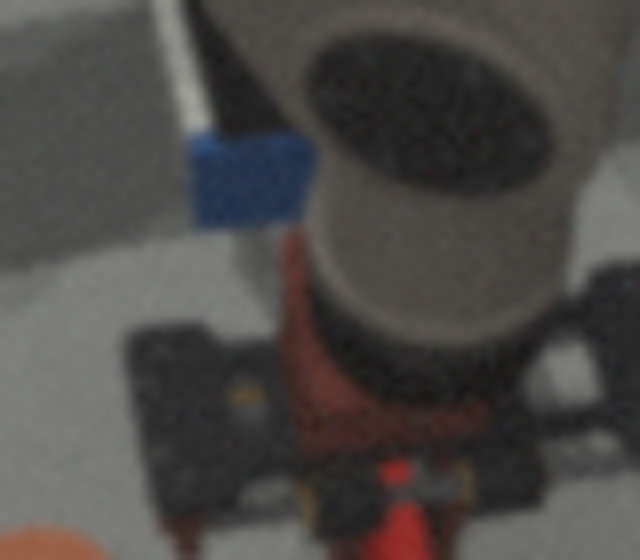

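The cap's top-left corner has risen from pixel (314,202) to (314,197), about 20 mm. A slight further press, then release.

Emit:
carry_out --deltas '[[[0,0,-0.15],[0.5,0,0],0],[[0,0,-0.1],[0,0,0],0],[[0,0,0],[0,0,0],0]]'

```text
clock: 10.45
eef_pos: [0.5667, -0.036, 0.0321]
orientation: [0.705, 0.109, 0.699, 0.046]
contact_force: [-7.1, -8.8, 13.6]
finger_gap: 0.0237
```

Emit:
carry_out --deltas '[[[0,0,0],[0,0,0],0.6],[[0,0,0],[0,0,0],0.6],[[0,0,0],[0,0,0],0.6],[[0,0,0],[0,0,0],0.6],[[-0.05,-0.6,3],[0,0,0],0.6],[[-0.1,-0.9,4],[0,0,0],1],[[0,-3,4],[-6.5,0.5,0],1],[[0.5,-5,2],[-6.5,0.5,0],1],[[1,-5,0],[0,0,0],1]]'

```text
clock: 11.58
eef_pos: [0.5828, -0.1753, 0.1629]
orientation: [0.708, 0.028, 0.705, -0.03]
contact_force: [1.2, 0.4, -1.0]
finger_gap: 0.0869
```

```bash
python3 - <<'E'
from h import *
tool()
c=camera("top");s=camera("side")
crop(c["image"],220,130,420,270,4,"t6.png");crop(s["image"],250,170,370,270,6,"s6.png")
cv2.imwrite("pics/t6f.png",c["image"]);cv2.imwrite("pics/s6f.png",s["image"])
E
```

```text
t 11.57 p [ 582.8 -175.3  162.9] x [ 0.004 -0.002 -1.   ] z [ 0.997 -0.082  0.004] F [ 1.2  0.4 -1. ] gap 0.0869
```

View pics/s6.png

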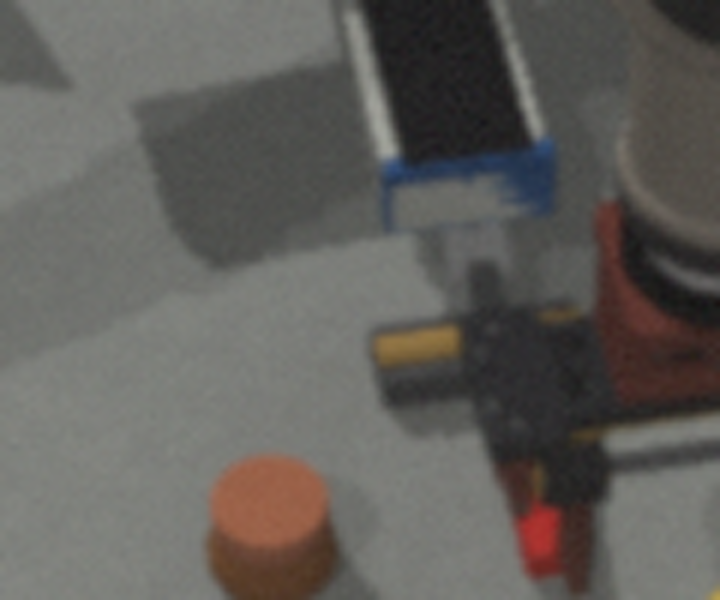

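View pics/t6.png

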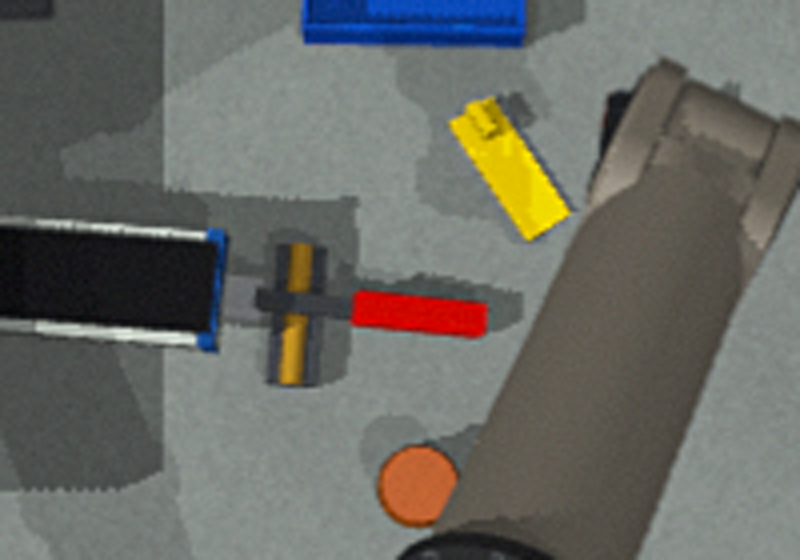

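The axis stays up with the cap's corners at (314,197) and (314,208). The tip is about 20 mm under the lip and the bar's tail lies on the table. Now the shim.

Emit:
carry_out --deltas '[[[1.2,-0.5,0],[0,0,9.1],1],[[1.2,-0.5,0],[0,0,9.1],1],[[1.2,-0.5,0],[0,0,9.1],1],[[1.2,-0.5,0],[0,0,9.1],1],[[1.2,-0.5,0],[0,0,9.1],1],[[1.2,-0.5,0],[0,0,9.1],1],[[1.2,-0.5,-1],[0,0,9.1],1],[[1.2,-0.5,-1],[0,0,9.1],1],[[1.2,-0.5,-1],[0,0,9.1],1],[[1.2,-0.5,-1],[0,0,9.1],1],[[0,0,-1],[0,0,0],1],[[0,0,0],[0,0,0],1]]'

```text
clock: 13.18
eef_pos: [0.6991, -0.2271, 0.1095]
orientation: [0.518, -0.48, 0.518, 0.482]
contact_force: [0.3, 0.7, 0.8]
finger_gap: 0.0876
```

```bash
python3 - <<'E'
from h import *
o,_=tool();print(o["qpos"])
E
```

```text
t 13.18 p [ 699.1 -227.1  109.5] x [-0.001  0.001 -1.   ] z [0.074 0.997 0.001] F [0.3 0.7 0.8] gap 0.0876
[ 0.16167386  0.69981287  0.10619398  1.49797735 -0.08540558  0.94976538
  1.78954582]
```

Emit:
carry_out --deltas '[[[0.7,-0.1,-3.5],[0,0,0.7],1],[[0,0,-3],[0,0,0],1],[[0,0,-1.4],[0,0,0],1],[[0,0,0],[0,0,0],0.1],[[0,0,0],[0,0,0],0.1],[[0,0,0],[0,0,0],0],[[0,0,0],[0,0,0],0],[[0,0,0],[0,0,0],0],[[0,0,0],[0,0,0],0],[[0,0,0],[0,0,0],0],[[0,0,0],[0,0,0],0],[[0,0,0],[0,0,0],0]]' --grip_force 30

```text
clock: 14.68
eef_pos: [0.7074, -0.2286, 0.0319]
orientation: [0.515, -0.485, 0.514, 0.485]
contact_force: [-0.9, -0.7, -0.3]
finger_gap: 0.0116
```

```bash
python3 - <<'E'
from h import *
tool()
c=camera("top");s=camera("side")
crop(c["image"],320,110,470,230,5,"t7.png");crop(s["image"],330,240,450,340,6,"s7.png")
E
```

```text
t 14.68 p [ 707.4 -228.6   31.9] x [ 0.002  0.001 -1.   ] z [0.059 0.998 0.001] F [-0.9 -0.7 -0.3] gap 0.0116
```

View pics/s7.png

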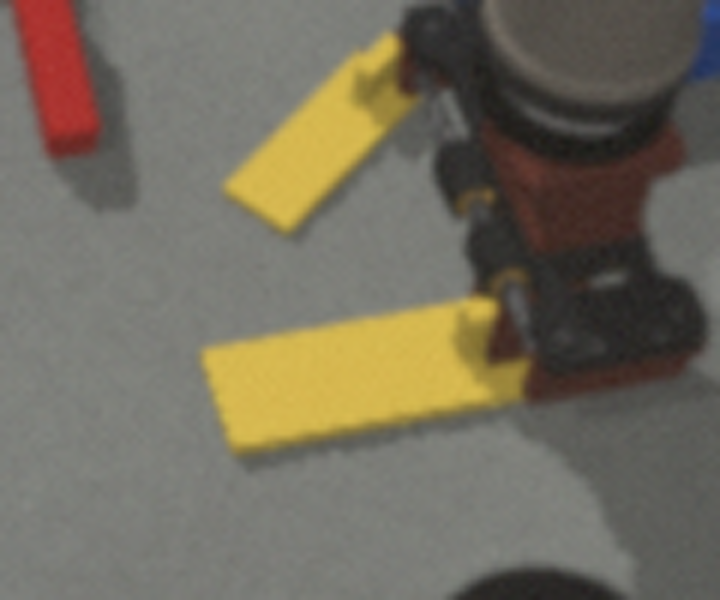

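View pics/t7.png

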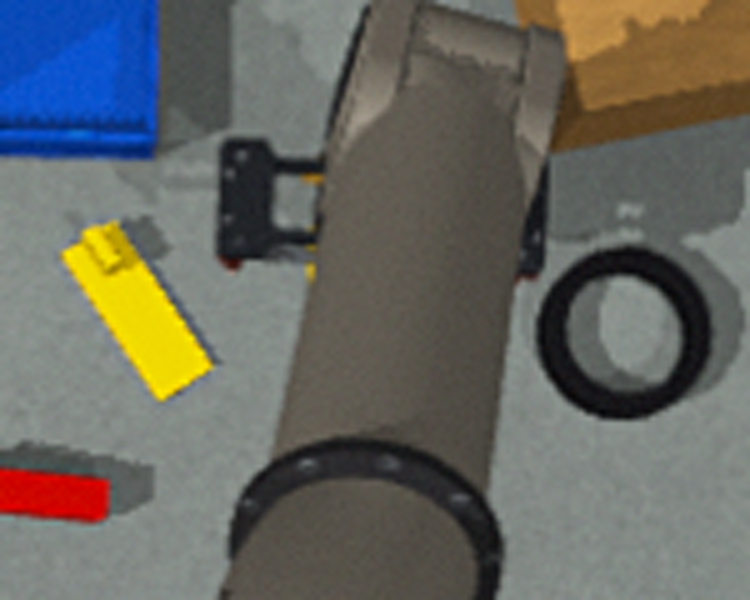

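The fin is held (gap 11.6 mm). The shim's front corners in the side view are at (364,298) and (370,315), so it is unmoved. Carry it to the +x side of the axis.

Emit:
carry_out --deltas '[[[0,0,2],[0,0,0],0],[[0,0,4],[0,0,0],0],[[0,0,4],[0,0,0],0],[[0.5,4.1,0],[0,0,-0.2],0],[[0.5,4.1,0],[0,0,-0.2],0],[[0.5,4.1,0],[0,0,-0.2],0],[[0.5,4.1,0],[0,0,-0.2],0],[[0.6,4.1,0],[0,0,-0.2],0],[[0.6,4.1,0],[0,0,-0.2],0],[[0.6,4.1,0],[0,0,-0.2],0],[[0.6,4.1,0],[0,0,-0.2],0],[[0.6,4.1,0],[0,0,-0.1],0],[[0,0,0],[0,0,0],0],[[0,0,0],[0,0,0],0]]'

```text
clock: 16.52
eef_pos: [0.7576, 0.1392, 0.1328]
orientation: [0.522, -0.478, 0.521, 0.477]
contact_force: [0.1, -0.4, -1.6]
finger_gap: 0.0118
```

```bash
python3 - <<'E'
from h import *
tool()
c=camera("top");s=camera("side")
crop(c["image"],180,60,340,230,4,"t8.png");crop(s["image"],280,100,460,240,4,"s8.png")
cv2.imwrite("pics/t8f.png",c["image"]);cv2.imwrite("pics/s8f.png",s["image"])
E
```

```text
t 16.52 p [757.6 139.2 132.8] x [ 0.002 -0.001 -1.   ] z [ 0.089  0.996 -0.   ] F [ 0.1 -0.4 -1.6] gap 0.0118
```

View pics/s8.png

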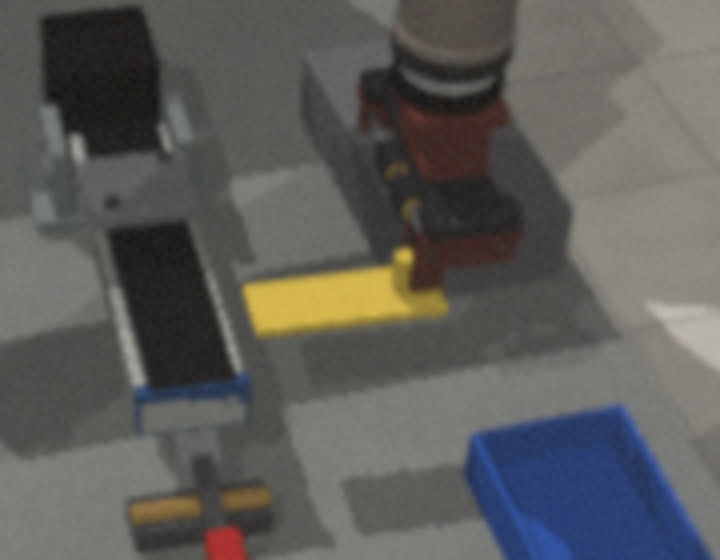

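View pics/t8.png

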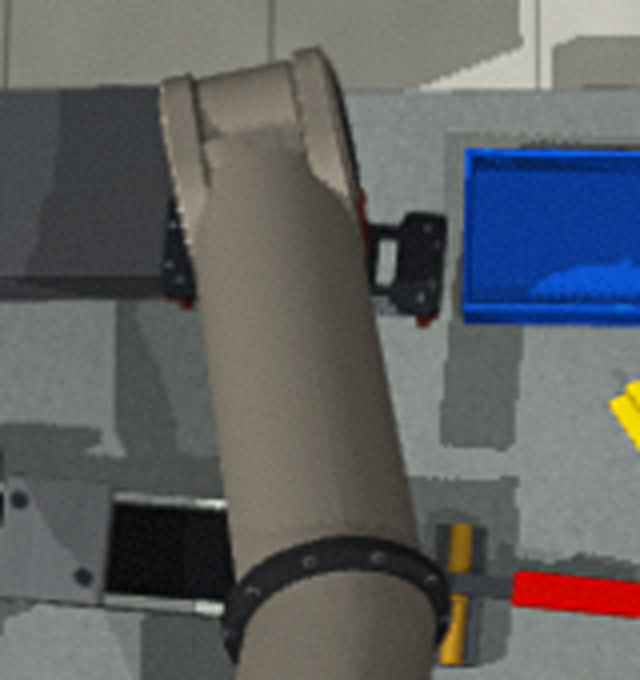

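```bash
python3 - <<'E'
from h import *
import pickle
np.set_printoptions(precision=1,suppress=True)
c,s=pickle.load(open("cams.pkl","rb"))
for z in (.04,.05,.06,.07,.08): print(z,plane(s,[(383,160)],z)*1000)
px=np.array([(243,285),(257,335),(447,312)])/4+[280,100]
print(plane(s,px,.1089)*1000)
# expected
o,M=tool();w=M[:,2];v=np.array([w[1],-w[0],0])
for x,y in ((125.3,-25),(125.3,25),(-14.7,-25)):
    P=o["eef_pos"]-v*x/1000+w*y/1000; P[2]=.1089; print("exp",P*1000)
# raised cap corners from s8
px=np.array([(137,433),(248,420),(133,395),(249,376)])/4+[280,100]
for z in (.045,.048,.051): print(z,plane(s,px[:2],z)*1000)
E
```

```text
0.04 [[809.  262.6  40. ]]
0.05 [[803.7 251.7  50. ]]
0.06 [[798.5 240.9  60. ]]
0.07 [[793.2 230.   70. ]]
0.08 [[788.  219.2  80. ]]
[[636.7 174.  108.9]
 [630.3 120.9 108.9]
 [768.7 106.9 108.9]]
t 16.62 p [757.7 137.7 132.7] x [ 0. -0. -1.] z [ 0.1  1.  -0. ] F [ 0.5  0.6 -1.5] gap 0.0118
exp [630.6 124.2 108.9]
exp [635.1 174.  108.9]
exp [770.  111.4 108.9]
0.045 [[539.  111.1  45. ]
 [619.9 101.7  45. ]]
0.048 [[538.3 108.3  48. ]
 [618.9  98.9  48. ]]
0.051 [[537.5 105.5  51. ]
 [617.9  96.2  51. ]]
```

Emit:
carry_out --deltas '[[[0,0.3,-4],[0,0,0],0],[[0,0,-3.5],[0,0,0],0],[[0,0,-1.6],[0,0,0],0],[[0,0,-0.7],[0,0,0],0],[[0,0,0],[0,0,0],0],[[0,0,0],[0,0,0],0]]'

```text
clock: 17.38
eef_pos: [0.7584, 0.1433, 0.0356]
orientation: [0.523, -0.478, 0.52, 0.477]
contact_force: [0.3, 0.5, -2.2]
finger_gap: 0.0119
```

```bash
python3 - <<'E'
from h import *
tool()
c=camera("top");s=camera("side")
crop(s["image"],280,120,430,240,5,"s9.png")
E
```

```text
t 17.38 p [758.4 143.3  35.6] x [ 0.004  0.001 -1.   ] z [0.089 0.996 0.001] F [ 0.3  0.5 -2.2] gap 0.0119
```

View pics/s9.png

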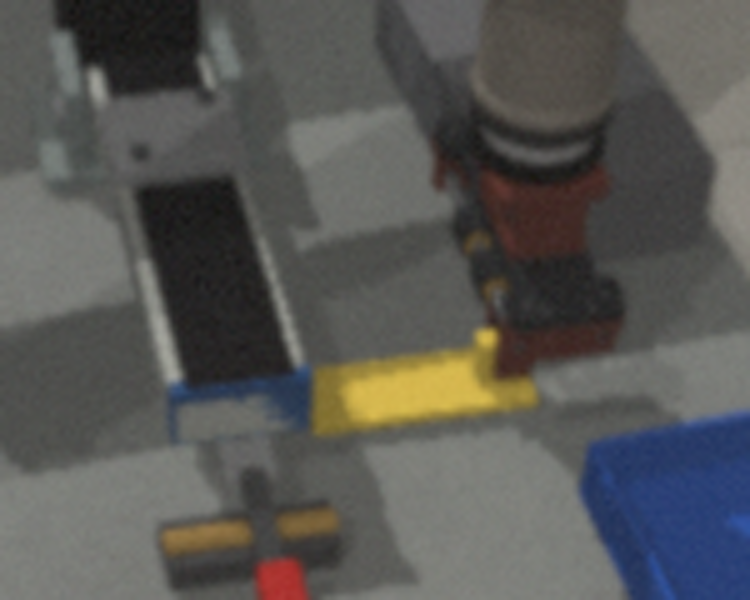

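Emit:
carry_out --deltas '[[[0,-0.25,-0.1],[0,0,0],0],[[-0.5,0.05,0],[0,0,0],0],[[-1,0.09,0],[0,0,0],0],[[-1,0.09,0],[0,0,0],0],[[-1,0.09,0],[0,0,0],0],[[-1,0.09,0],[0,0,0],0],[[0,0,0],[0,0,0],0]]'

```text
clock: 18.35
eef_pos: [0.7115, 0.1452, 0.0331]
orientation: [0.522, -0.478, 0.521, 0.477]
contact_force: [-0.2, 0.7, -1.3]
finger_gap: 0.0121
```

Emit:
carry_out --deltas '[[[-1,0.09,0],[0,0,0],0],[[-1,0.09,0],[0,0,0],0],[[-1,0.09,0],[0,0,0],0],[[-0.9,0.08,0],[0,0,0],0],[[0,0,0],[0,0,0],0],[[0,0,0],[0,0,0],0]]'

```text
clock: 19.1
eef_pos: [0.6737, 0.1483, 0.0331]
orientation: [0.522, -0.478, 0.521, 0.477]
contact_force: [-0.1, 0.0, -0.3]
finger_gap: 0.0119
```

```bash
python3 - <<'E'
from h import *
tool()
c=camera("top");s=camera("side")
crop(s["image"],280,120,430,240,5,"s10.png")
tool()
E
```

```text
t 19.1 p [673.7 148.3  33.1] x [ 0.002  0.    -1.   ] z [0.088 0.996 0.001] F [-0.1  0.  -0.3] gap 0.0119
t 19.2 p [673.8 148.2  33. ] x [ 0.002  0.    -1.   ] z [0.089 0.996 0.001] F [-0.1 -0.4 -0.4] gap 0.0117
```

View pics/s10.png

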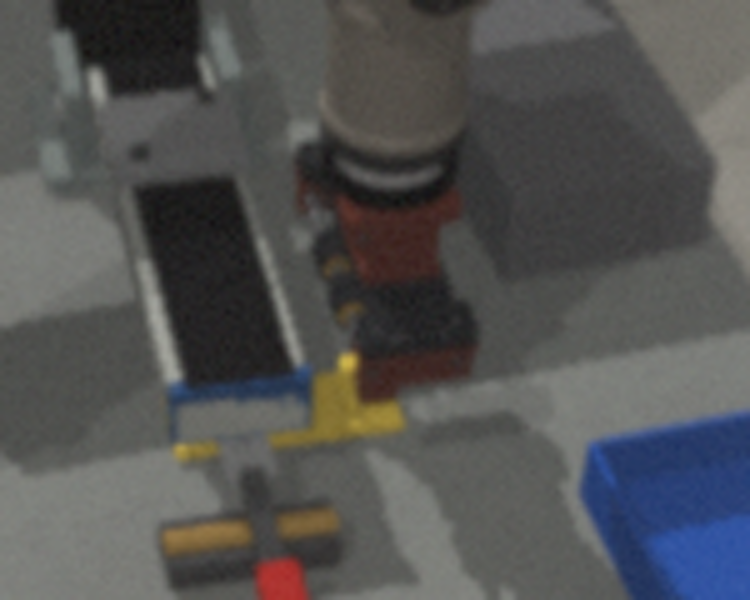

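```bash
python3 - <<'E'
from h import *
import pickle
np.set_printoptions(precision=1,suppress=True)
c,s=pickle.load(open("cams.pkl","rb"))
g=lambda a:np.array(a,float)/5+[280,120]
print("shim near edge bottom z1",plane(s,g([(178,461),(404,430)]),.001)*1000)
print("shim near edge top z9",plane(s,g([(176,450)]),.009)*1000)
# expected corners
o,M=tool();w=M[:,2];v=np.array([w[1],-w[0],0])
for x,y in ((125.3,-25),(-14.7,-25)):
    P=o["eef_pos"]-v*x/1000+w*y/1000; P[2]=.001; print("exp",P*1000)
print("lip corners",plane(s,g([(172,443),(313,426)]),.048)*1000)
E
python3 - <<'E'
import cv2
im=cv2.imread("pics/s10.png");cv2.imwrite("pics/s10z.png",cv2.resize(im[340:480,140:430],None,fx=2.7,fy=2.7,interpolation=cv2.INTER_CUBIC))
E
```

```text
shim near edge bottom z1 [[549.4 135.3   1. ]
 [688.  122.9   1. ]]
shim near edge top z9 [[548.7 137.    9. ]]
t 19.2 p [673.8 148.2  33. ] x [ 0.  0. -1.] z [0.1 1.  0. ] F [-0.1 -0.4 -0.4] gap 0.0117
exp [546.8 134.4   1. ]
exp [686.2 122.    1. ]
lip corners [[538.3 106.8  48. ]
 [620.4  97.7  48. ]]
```

View pics/s10z.png

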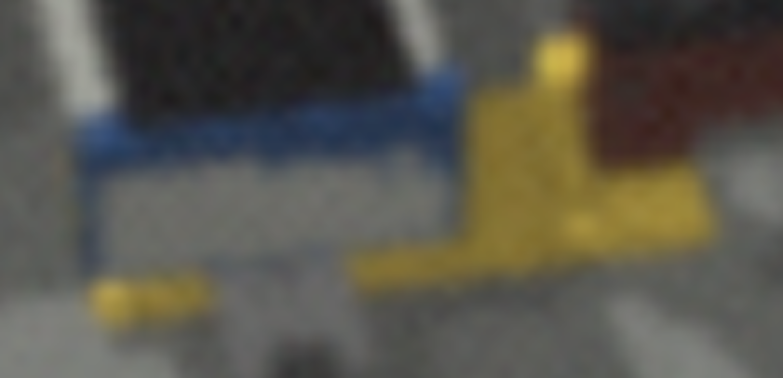

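Side view: the shim's far near-corner shows at (315,212), just inside the beam's left edge at (314,208). It is about 1 mm short of centred, so I nudge it, set it down and release.

Emit:
carry_out --deltas '[[[-0.12,0.01,-0.05],[0,0,0],0],[[0,0,-0.07],[0,0,0],0],[[0,0,0],[0,0,0],0],[[0,0,0],[0,0,0],0.3],[[0,0,0],[0,0,0],0.5],[[0,0,0],[0,0,0],0.5],[[0,0,0],[0,0,0],0.5],[[0,0,1],[0,0,0],0.5],[[0.2,0,3],[0,0,0],0.5],[[1.5,0,3.5],[0,0,0],0.5],[[2,-1.5,3.5],[0,0,0],0.5],[[1,-4,2],[0,0,0],0.7],[[0,-5,0],[0,0,0],1],[[-1,-5,0],[0,0,-9],1]]'

```text
clock: 20.95
eef_pos: [0.7098, -0.0082, 0.1631]
orientation: [0.559, -0.435, 0.557, 0.433]
contact_force: [0.0, -0.6, -0.3]
finger_gap: 0.0706
```

```bash
python3 - <<'E'
from h import *
tool()
c=camera("top");s=camera("side")
crop(s["image"],290,170,410,250,6,"s11.png")
crop(c["image"],220,130,420,270,4,"t11.png")
E
```

```text
t 20.95 p [709.8  -8.2 163.1] x [ 0.004  0.    -1.   ] z [0.246 0.969 0.001] F [ 0.  -0.6 -0.3] gap 0.0706
```

View pics/s11.png

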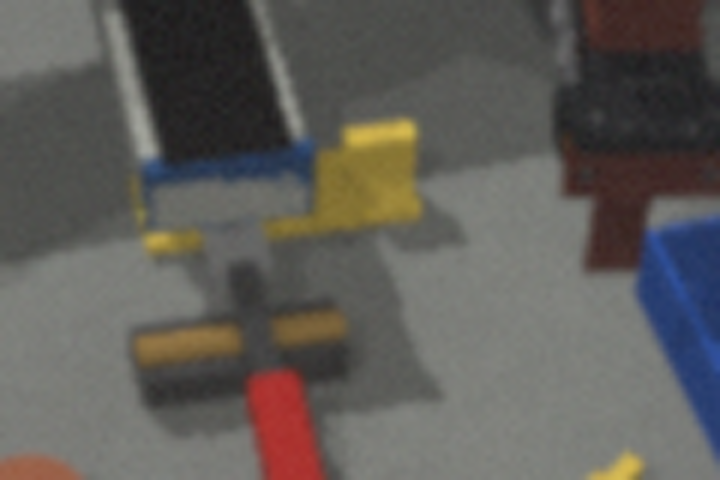

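View pics/t11.png

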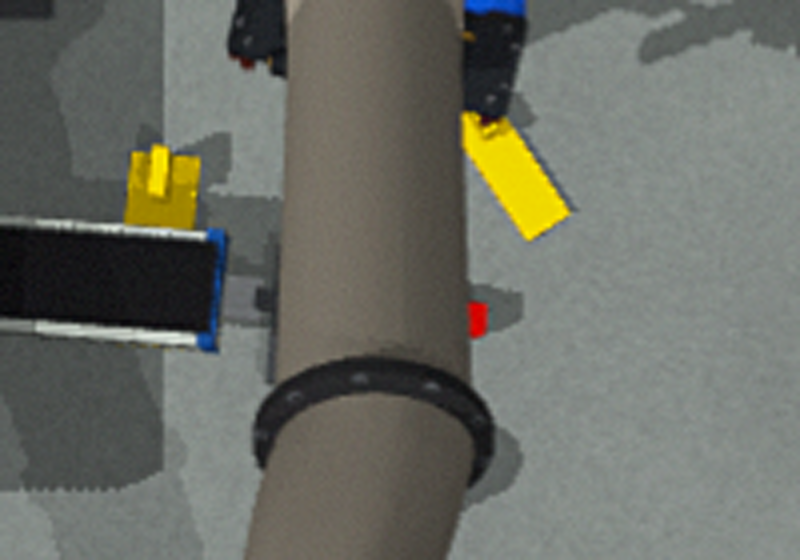

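```bash
python3 - <<'E'
from h import *
import pickle
np.set_printoptions(precision=1,suppress=True)
c,s=pickle.load(open("cams.pkl","rb"))
g=lambda a:np.array(a,float)/6+[290,170]
t=lambda a:np.array(a,float)/4+[220,130]
print("side near edge",plane(s,g([(149,255),(423,219)]),.0)*1000)
print("side far-left corner top",plane(s,g([(135,180)]),.008)*1000)
print("side lip",plane(s,g([(150,230),(313,212)]),.048)*1000)
print("top fin end",plane(c,t([(131,152),(200,156)]),.008)*1000)
print("top fin",plane(c,t([(152,145),(169,146),(166,195),(149,194)]),.04)*1000)
print("top lip",plane(c,t([(227,234),(217,350)]),.048)*1000)
print("top rails z~90",plane(c,t([(0,216),(205,234),(0,328),(200,347)]),.090)*1000)
E
```

```text
side near edge [[547.1 135.7   0. ]
 [686.8 122.    0. ]]
side far-left corner top [[552.3 180.7   8. ]]
side lip [[540.3 107.4  48. ]
 [619.   97.5  48. ]]
top fin end [[687.3 170.8   8. ]
 [683.9 120.7   8. ]]
top fin [[685.9 152.3  40. ]
 [685.1 140.2  40. ]
 [649.7 142.1  40. ]
 [650.6 154.2  40. ]]
top lip [[620.1  98.2  48. ]
 [537.9 105.2  48. ]]
top rails z~90 [[627.1 251.9  90. ]
 [613.4 110.4  90. ]
 [549.5 251.1  90. ]
 [535.4 113.7  90. ]]
```

Both views put the shim seat within about 1–3 mm of the foot middle and square to it. In the side view its near edge runs from (315,212) to (360,206). Back to the bar handle.

Emit:
carry_out --deltas '[[[-1.6,-0.6,0],[0,0,-9],1],[[-1.6,-0.6,0],[0,0,-9],1],[[-1.6,-0.6,0],[0,0,-9],1],[[-1.6,-0.6,0],[0,0,-9],1],[[-1.6,-0.6,0],[0,0,-9],1],[[-1.6,-0.6,0],[0,0,-9],1],[[-1.6,-0.6,0],[0,0,-9],1],[[-1.6,-0.6,0],[0,0,-9],1],[[-1.7,-0.3,-1],[0,0,-9],1],[[0,0,-1.4],[6.2,-0.5,0],1],[[0,0,0],[6.2,-0.5,0],1],[[0,0,0],[0,0,0],1],[[0,0,0],[0,0,0],1]]'

```text
clock: 22.68
eef_pos: [0.5645, -0.0569, 0.1382]
orientation: [0.705, 0.106, 0.699, 0.045]
contact_force: [-0.2, 0.9, -1.1]
finger_gap: 0.0879
```

```bash
python3 - <<'E'
from h import *
tool()
E
```

```text
t 22.68 p [564.5 -56.9 138.2] x [ 0.018  0.212 -0.977] z [ 0.996 -0.087 -0.001] F [-0.2  0.9 -1.1] gap 0.0879
```

Emit:
carry_out --deltas '[[[0.1,0.7,-3.5],[0,0,0],1],[[0.1,0.7,-3.5],[0,0,0],1],[[0,0.4,-2.3],[0,0,0],1],[[0,0.2,-1.1],[0,0,0],1],[[0,0,0],[0,0,0],0.3],[[0,0,0],[0,0,0],0.3],[[0,0,0],[0,0,0],0],[[0,0,0],[0,0,0],0],[[0,0,0],[0,0,0],0],[[0,0,0],[0,0,0],0],[[0,0,0],[0,0,0],0]]' --grip_force 60

```text
clock: 24.05
eef_pos: [0.5662, -0.0377, 0.0338]
orientation: [0.705, 0.107, 0.699, 0.045]
contact_force: [-0.4, 0.4, 0.8]
finger_gap: 0.0238
```

```bash
python3 - <<'E'
from h import *
tool()
E
```

```text
t 24.05 p [566.2 -37.7  33.8] x [ 0.018  0.213 -0.977] z [ 0.996 -0.088 -0.001] F [-0.4  0.4  0.8] gap 0.0238
```

Emit:
carry_out --deltas '[[[0,0,0.25],[-1.7,0.15,0],0],[[0,0.1,0.25],[-1.7,0.15,0],0],[[0,0,0.2],[-1.5,0.15,0],0],[[0,0.1,0.23],[-1.5,0.15,0],0],[[0,0.1,0.35],[-2.5,0.2,0],0],[[0,0.1,0.35],[-2.5,0.2,0],0],[[0.01,0.13,0.35],[-2.5,0.2,0],0],[[0.01,0.14,0.35],[-2.5,0.2,0],0],[[0.02,0.16,0.34],[-2.6,0.2,0],0],[[0.02,0.17,0.33],[-2.6,0.2,0],0],[[0,0,0],[0,0,0],0],[[0,0,0],[0,0,0],0]]'

```text
clock: 25.55
eef_pos: [0.5675, -0.0266, 0.0643]
orientation: [0.702, -0.026, 0.706, -0.088]
contact_force: [-0.0, -0.0, 4.4]
finger_gap: 0.0235
```

```bash
python3 - <<'E'
from h import *
tool()
c=camera("top");s=camera("side")
crop(s["image"],290,170,410,250,6,"s12.png")
E
```

```text
t 25.55 p [567.5 -26.6  64.3] x [-0.012 -0.161 -0.987] z [ 0.996 -0.088  0.002] F [-0.  -0.   4.4] gap 0.0235
```

View pics/s12.png

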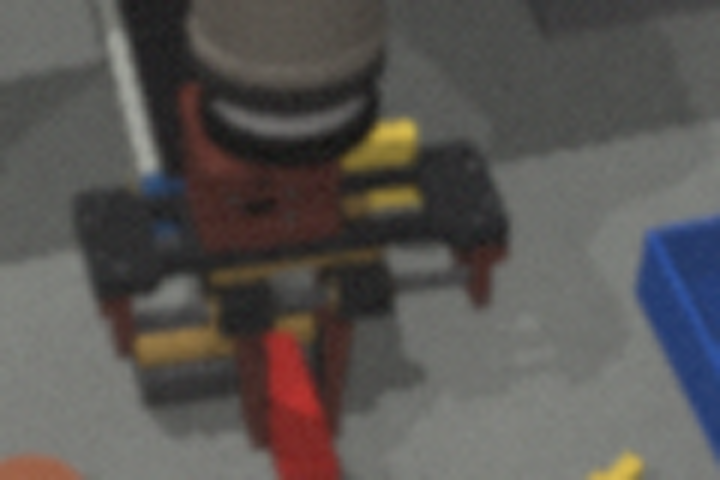

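Emit:
carry_out --deltas '[[[0,0,0.3],[0,0,0],0],[[0,0,0.2],[0,0,0],0],[[0,0,0],[0,0,0],0]]'

```text
clock: 26.02
eef_pos: [0.5658, -0.0277, 0.0682]
orientation: [0.701, -0.026, 0.707, -0.089]
contact_force: [0.2, -0.2, -5.2]
finger_gap: 0.0236
```

```bash
python3 - <<'E'
from h import *
tool()
E
```

```text
t 26.02 p [565.8 -27.7  68.2] x [-0.015 -0.162 -0.987] z [ 0.996 -0.089 -0.001] F [ 0.2 -0.2 -5.2] gap 0.0236
```

Emit:
carry_out --deltas '[[[-0.1,-1,0.2],[0,0,0],0],[[-0.1,-1,0.2],[0,0,0],0],[[-0.1,-1,0.2],[0,0,0],0],[[-0.1,-1,0.2],[0,0,0],0],[[0,-1.5,2],[0,0,0],0],[[0,-2,3],[0,0,0],0],[[0,-4,1],[0,0,0],0],[[0,-4,0],[0,0,0],0],[[0,-4,0],[0,0,0],0],[[0,-4,0],[4.6,-0.4,0],0],[[0,0,0],[4.6,-0.4,0],0],[[0,0,0],[0,0,0],0]]'

```text
clock: 27.52
eef_pos: [0.5617, -0.2665, 0.1383]
orientation: [0.707, 0.032, 0.706, -0.035]
contact_force: [0.4, 0.8, -6.4]
finger_gap: 0.0239
```

```bash
python3 - <<'E'
from h import *
tool()
c=camera("top");s=camera("side")
crop(s["image"],290,150,410,250,6,"s13.png")
cv2.imwrite("pics/t13.png",c["image"])
E
```

```text
t 27.52 p [ 561.7 -266.5  138.3] x [ 0.002 -0.004 -1.   ] z [ 0.996 -0.094  0.002] F [ 0.4  0.8 -6.4] gap 0.0239
```

View pics/s13.png

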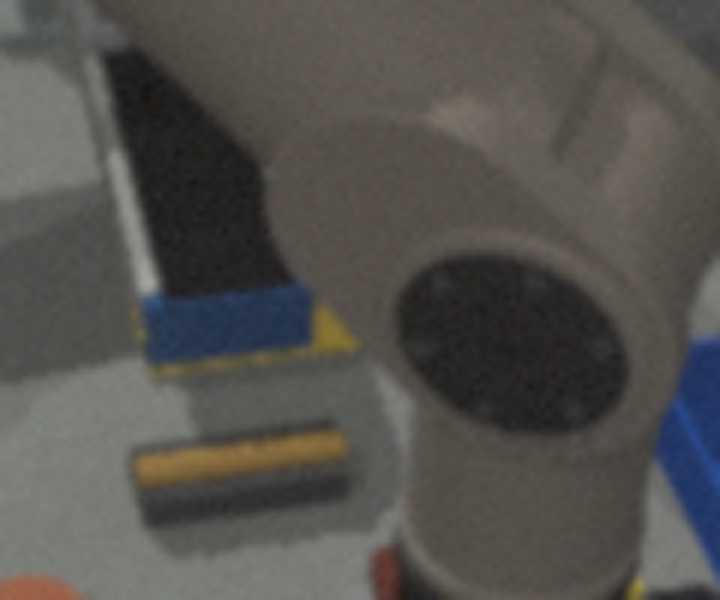

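View pics/t13.png

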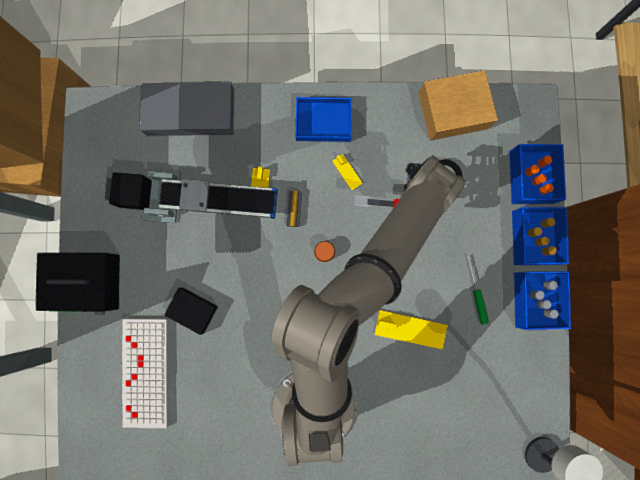

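The axis has come down onto the shim: in the side view the yellow edge shows right under the cap at about (316–345, 211). Next, lay the bar down.

Emit:
carry_out --deltas '[[[-1,-0.3,-3],[0,0,0],0],[[-1,-0.3,-3],[0,0,0],0],[[-1,-0.3,-3],[0,0,0],0],[[0,0,-1.5],[0,0,0],0],[[0,0,-0.5],[0,0,0],0],[[0,0,-0.3],[0,0,0],0],[[0,0,0],[0,0,0],0]]'

```text
clock: 28.5
eef_pos: [0.5339, -0.2713, 0.0246]
orientation: [0.707, 0.031, 0.706, -0.032]
contact_force: [0.5, 0.9, -4.3]
finger_gap: 0.0235
```

```bash
python3 - <<'E'
from h import *
tool()
c=camera("top");s=camera("side")
crop(s["image"],280,180,440,310,5,"s14.png")
E
```

```text
t 28.5 p [ 533.9 -271.3   24.6] x [ 0.002 -0.002 -1.   ] z [ 0.996 -0.088  0.002] F [ 0.5  0.9 -4.3] gap 0.0235
```

View pics/s14.png

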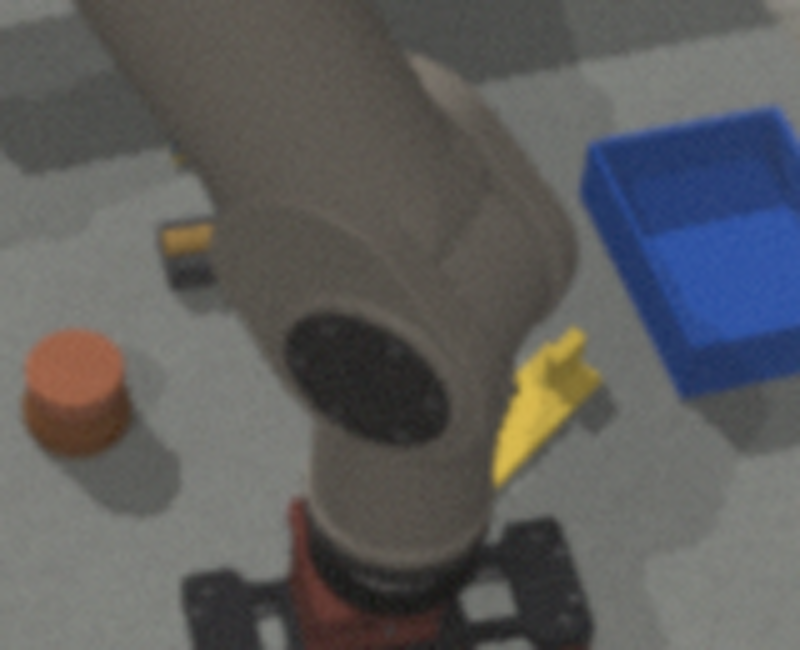

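Lower the last 2 mm, release and back off towards the start side.

Emit:
carry_out --deltas '[[[0,0,-0.2],[0,0,0],0],[[0,0,0],[0,0,0],0],[[0,0,0],[0,0,0],0.5],[[0,0,0],[0,0,0],0.7],[[0,0,0],[0,0,0],0.7],[[0,0,0],[0,0,0],0.7],[[0,0,3],[0,0,0],0.7],[[0,0,4],[0,0,0],0.7],[[0,0,5],[0,0,0],1],[[0,-3,5],[0,0,0],1],[[-1,-5,4],[0,0,0],1],[[-1.5,-5,0],[0,0,0],1],[[-2,-5,0],[0,0,0],1],[[-2,-5,0],[0,0,0],1]]'

```text
clock: 30.35
eef_pos: [0.4675, -0.5011, 0.2303]
orientation: [0.707, 0.031, 0.706, -0.032]
contact_force: [0.2, 0.1, 0.5]
finger_gap: 0.0877
```

```bash
python3 - <<'E'
from h import *
tool()
c=camera("top");s=camera("side")
cv2.imwrite("pics/t15.png",c["image"]);cv2.imwrite("pics/s15f.png",s["image"])
crop(s["image"],280,120,430,240,5,"s15.png")
crop(c["image"],220,130,420,270,4,"t15c.png")
E
```

```text
t 30.35 p [ 467.5 -501.1  230.3] x [ 0.001 -0.002 -1.   ] z [ 0.996 -0.088  0.001] F [0.2 0.1 0.5] gap 0.0877
```

View pics/s15.png

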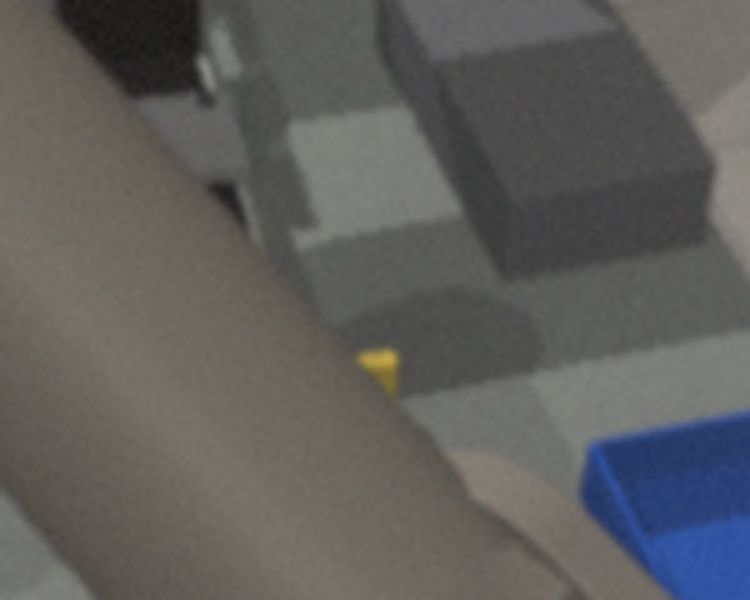

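View pics/t15.png

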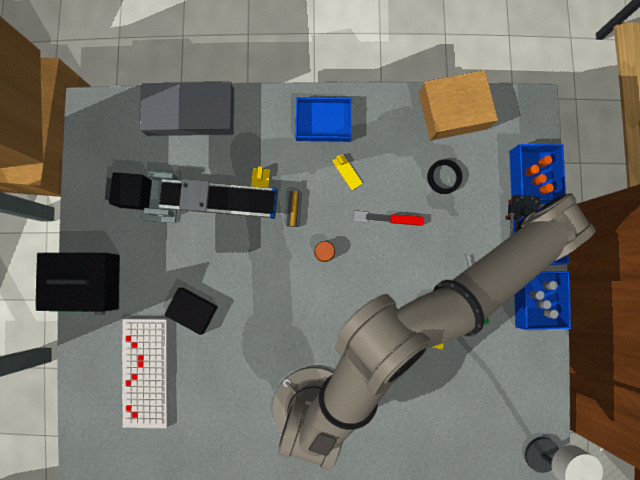

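View pics/t15c.png

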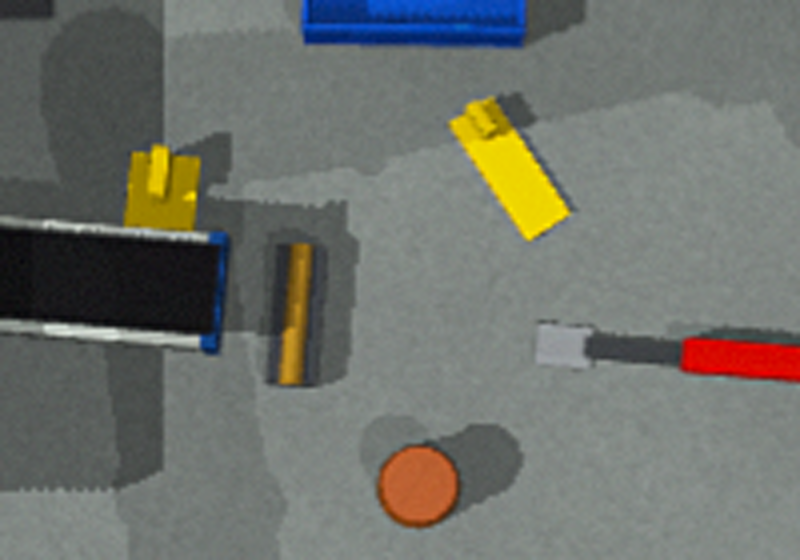

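View pics/s15f.png

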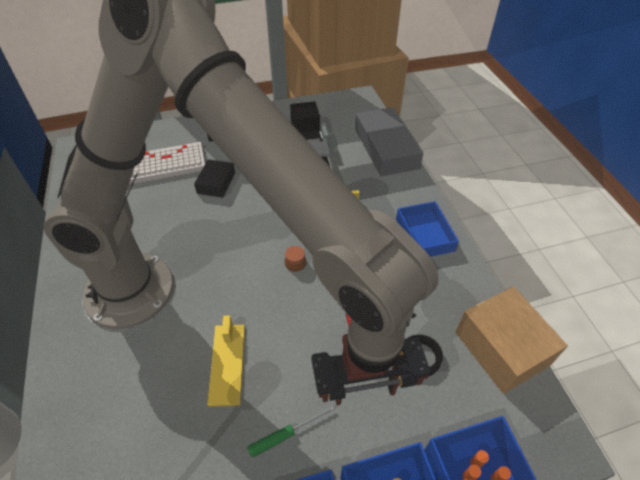

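The top view shows the bar flat at (355–424, 216), and the jar, tape, tray and small shim where they were. The arm blocks the side view of the cap, so I move it to the starting side and check the level.

Emit:
carry_out --deltas '[[[1.5,5,0.5],[0,0,0],1],[[1.5,5,0.5],[0,0,0],1],[[1.5,5,0],[0,0,0],1],[[1,5,0],[0,0,0],1],[[1,5,0],[0,0,0],1],[[0.5,5,0],[0,0,0],1],[[0,5,0],[0,0,5],1],[[0,5,0],[0,0,5],1],[[0,5,0],[0,0,5],1],[[-0.5,5,0],[0,0,5],1],[[-0.5,5,0],[0,0,5],1],[[-1,5,0],[0,0,5],1],[[-1,5,0],[0,0,5],1],[[-1.5,5,0],[0,0,5],1],[[-2,5,0],[0,0,5],1],[[-2.5,5,0],[0,0,5],1],[[-3,5,0],[0,0,5],1],[[-3,5,0],[0,0,0],1],[[-3,5,0],[0,0,0],1],[[-3,5,0],[0,0,0],1]]'

```text
clock: 32.95
eef_pos: [0.3264, 0.5018, 0.2404]
orientation: [0.642, -0.299, 0.641, 0.298]
contact_force: [0.6, 0.5, 0.7]
finger_gap: 0.0878
```

```bash
python3 - <<'E'
from h import *
tool()
s=camera("side");c=camera("top")
cv2.imwrite("pics/s16f.png",s["image"]);cv2.imwrite("pics/t16f.png",c["image"])
crop(s["image"],290,170,410,250,6,"s16.png")
E
```

```text
t 32.95 p [326.4 501.8 240.4] x [ 0.002 -0.    -1.   ] z [0.644 0.765 0.001] F [0.6 0.5 0.7] gap 0.0878
```

View pics/s16.png

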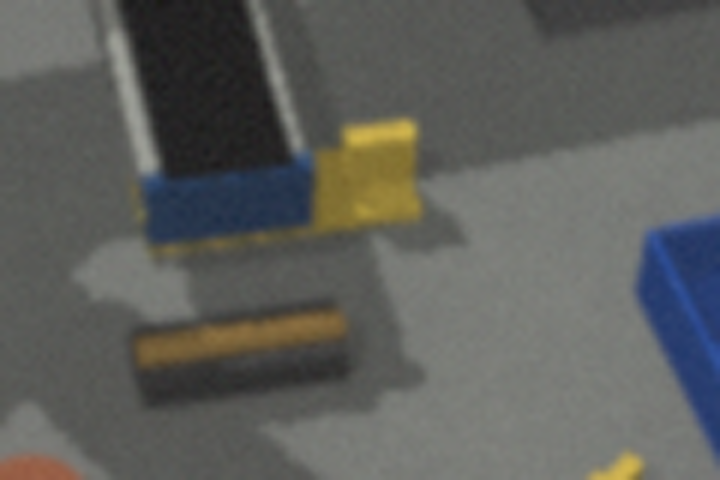

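View pics/s16f.png

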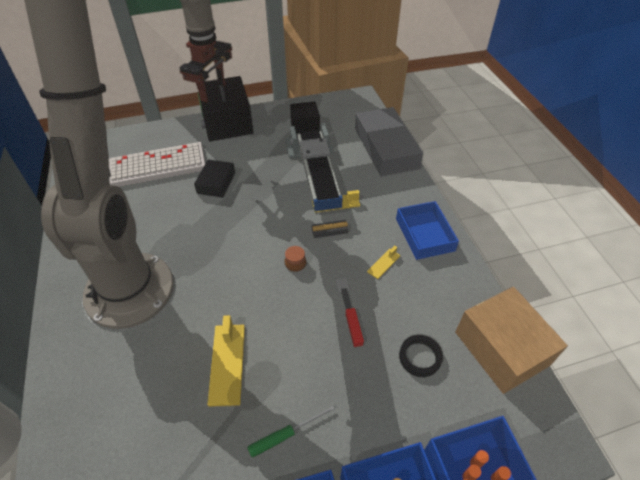

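The axis rests level. The cap's top-left corner went from row 202.5 (sagging) to 196.7 (up) and is now at 199.7, which puts the lip at about 37.5 mm. The fin's pixels haven't changed since the shim was set down.

```bash
python3 -c "
from workcell import *
print(get_obs()['clock']);print(sign_off())"
```

```text
33.05
the job is handed in; nothing more can be done
None
```

The axis now rests level on the yellow shim, and I handed the job in at about 33 s of the 72 s allowed.

**What I did:** I laid the bar over the fulcrum with its tip about 20 mm under the lip and levered the free end up about 20 mm. The bar's own weight held it there. I slid the middle-sized shim in from the +x side, then let the axis down with the bar. The bar now lies flat on the table, its tip about 15 cm from the fulcrum block. The gripper never lifted or pushed the axis.

**Last checks:**
- **Level:** the cap's height in the side view puts the lip at about 37.5 mm, the level value. An earlier reading from the cap's lower edge gave about 40 mm, a disagreement of under one pixel.
- **Shim position:** the side view put the shim seat within 1 mm of the foot's middle, measured with the axis still up. The top view was less sure and put it within 3 mm. The shim is square to the axis to about 0.01 rad and did not move when the axis came down.
- **Other things:** the jar, tape, tray and small yellow plate look unmoved in the top view. The fulcrum block and screwdriver also look in place in the side view, but I did not measure either.
- **Forces:** the highest wrist reading I saw was about 18 N, while pressing the bar down. When I raised the bar again it pressed lightly on the ridge (about 10 N) until I lifted it clear.

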